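# Seal a slide box in the gasketed dry box

## Task

Put the grey slide box flat inside the open dry box, then close the dry box: swing the lid down and press its front edge slowly against the rubber gasket until the spring latch catches and holds it shut by itself. Press no harder than that takes: the lid cracks if it is rammed or leaned on. Leave the things around it where they are.

Things in the scene. Friction and masses are not known exactly. Their poses are not given: they have to be found in the camera images.
- case: dry box fixed to the bench: white open tub 140 (x) x 190 (y) x 60 mm high, walls and floor 5 mm, blue-framed hinged lid. Origin: centre of underside; x towards the hinge at its back, z up. Inside, a 20 mm wide, 42 mm high grey desiccant cartridge lies along the -y wall; free floor from x = -65 to 65 and y = -69 to 90 mm. The latch stands 44 mm out from the front wall at y = 0, up to 68 mm high
- case_bay (a point): middle of the free floor inside the dry box, on the floor (5 mm above the bench); same axes as case
- lid_hinge (a point): point on the hinge axis of the lid, at the back rim of the tub (70 mm in x from the centre, 66 mm above the bench); the axis is the y axis of case; fixed to the tub
- lid_angle (a joint): angle of the lid, rad: about 0 shut, grows as it opens, to 1.75 (leaning a little back). The hinge rubs: the lid stays at any angle, and moving it takes about 3 N at the front edge. Going down, its striker lands on the latch bolt between 0.05 and 0.11 and the lid meets the sprung gasket at 0.042; if the latch has not caught, the gasket lifts the lid again above 0.036
- bolt_travel (a joint): travel of the latch's spring bolt, m: 0 sprung out (before the lid's steel striker bar arrives, and again when caught over it), about 0.006 while the bar pushes past. The latch block is clamped at a height set by hand, unknown within 4 mm either way: it catches somewhere from lid angle -0.029 to 0.027, and the bar bottoms on a hard stop in the block about 1 mm further down
- lid: lid: flat plate 143 mm from hinge axis to front edge, 196 mm wide, 12 mm thick, underside level with the hinge axis when shut. Origin on the hinge axis; axes as case when shut
- lid_press (a point): centre of the ribbed black thumb pad (20 x 56 mm) on the outer (upper) face of the lid, 128 mm from the hinge axis, where to press; moves with the lid. The gasket pushes back with about 9 N at first touch and 0.8 N more per mm, the bolt adds up to 6 N; the latch catches at 9 to 18 N on the pad; more than 24 N cracks the lid
- slide_box: closed grey slide box, 63 x 86 x 34 mm (x, y, z), loose on the bench; origin at the centre of its underside, z up
- slide_box_center (a point): centre of the slide box, half-way up; grasp it from above across its 63 mm width (its x)
- petri_center (a point): centre of a closed round petri dish, 60 mm across, 15 mm high; stays where it is
- dust_cap_center (a point): centre of a round black dust cap, 38 mm across, 13 mm high; stays where it is
- timer_center (a point): centre of a white bench timer, 60 x 62 x 18 mm; stays where it is

How it is judged:
By the outcome, as a careful person would: the job done as asked, in the order asked, and still so for the second after the job is handed in, with the robot touching nothing.
It also fails if it takes over 72 s, if anything falls off the work surface, if the arm or the gripper's body presses on something with over 40 N, if the wrist force passes 120 N, or if a joint passes its speed limit or range.

## Robot

A 6-joint arm with a two-finger parallel gripper is mounted at the origin on a cart in front of the work surface, level with it; the furniture and walls round the work are solid. World frame = base frame: x ahead of the robot, y to its left, z up, the work surface at z = 0. Lengths are in m, angles in rad, forces in N, time in s.
With the tool pointing down it reaches from about 0.325 to 0.775 m from the base axis. Payload 5.5 kg.
Tool frame: the origin (TCP) lies at the very end of the fingers, on their centre line; the grasp point (between the pads) lies 19 mm behind it; z points along the fingers, y is the line along which they close (so a half turn about z gives the same grasp; the last joint's range is limited). The gripper opens to 88 mm and grips with 3 to 60 N. Pads are 20 mm wide; open, the fingers measure 115 mm over their backs; the gripper's body (75 mm by 178 mm) begins 61 mm behind the grasp point.
Start: joints at [1.053, 0.091, 1.231, -0, 1.82, -0.057], TCP at [0.267, 0.537, 0.223] pointing down, gripper open.
Joint ranges: [-2.87, 2.87], [-0.86, 2.18], [0.17, 2.46], [-1.51, 4.65], [0.06, 2.69], [-2.65, 2.65]. Speed limits (rad/s): [2.57, 2.57, 3.01, 3.14, 3.14, 3.14].

## Interface

Orientations are given as a unit quaternion [x, y, z, w].
In Python, from workcell import * gives the robot as it stands.
- The arm moves only by the tool drive_tool, never from a script. Its argument "motion" is a list of rows, each a list of 7 numbers: the turn, a rotation vector about the tool's x, y, z in units of pi/2 rad (1.0 is pi/2 rad), then the shift along the tool's x, y, z in units of 200 mm (1.0 is 200 mm), then the opening, from -1 (shut) to 1 (fully open), so that 0 is half open. A call has exactly 8 rows; each row is the pose to reach, as a shift and turn from the pose commanded when the call began, along the tool's axes at that moment; what a row does not reach only later rows make up. A row lasts 1/10 s, in which the tool goes at most 50 mm and 8.59 degrees, less where a joint would pass 70% of its speed; a pose out of reach is approached as far as the arm can. A call with a number of a shift or a turn outside -1 to 1 is refused whole. A call with a gripper value outside its range is refused whole. The fingers move at their own pace and stop on an object; the grip force is fixed at half the most. Time passes only in rows, so rows that repeat a pose let the fingers close, or fill a call up. It gives the time, the measured TCP pose, the force, the opening and the grip force at its end, in the units of the state.
- get_state(): the state, without advancing time (a new reading comes with each control period).
- get_image(name): name is "scene" or "top" or "wrist"; returns (picture, depth): 400x640x3 uint8, blue, green, red; 400x640 float32, m along the optical axis (not along the pixel's ray), 0 where there is no reading.
- calibration(name): a dict with "intrinsics" (3x3 intrinsics, pixels), "eye" and "rotation" of the camera in the world. Camera axes: x right, y down, z forward; pixel columns grow to the right and rows downward; lengths in m; the calibration is good to about 2 mm. A picture is of the moment at which its call begins: read the wrist's pose just before it. calibration takes no time and is no camera call; for the wrist camera it gives the pose at the moment of the call.
- finish_job(): hands the job in; it is judged then, once.
Trained networks look in the newest picture that a camera, given by its name, has taken for a name from the list of things; names that differ only in an ending like _2 or _b are one class to them, and where a whole thing is asked for, a point or a joint stands for the part that bears it (a point fixed in the world has none). Each returns a list of dicts, best first, with "conf" (0 to 1); they miss things now and then, are a little off and sometimes report something else, mostly with a low value. They report only what shows in the picture. A call takes as long as a camera call.
- recognise(camera, query): "bbox" ([left, top, right, bottom] in pixels, round what is visible of it).
- outline_of(camera, query): "mask" (400x640 bool, what is visible of it) and "bbox" ([left, top, right, bottom] in pixels, round what is visible of it).
The state is a dict: "t": time; "q": joint angles; "joint_velocities": joint speeds; "tau": joint torques, N m; "ee_pos": TCP position; "tcp_rot": TCP orientation; "force": force on the tool from outside, world axes, zero at the start; "wrist_torque": the same for the moment, N m; "finger_gap": finger opening in m; "grasp_force": force on a finger pad.
Only numpy, scipy, OpenCV 4.12 (cv2) and the standard library are available. Lean on these libraries where they do the work, as an engineer would, in place of code of your own. Each camera call takes 0.05 s, during which the arm holds its last target. There are 200 camera calls.

## Working session

There is one attempt and no reset: what is moved stays moved. The work goes in short steps, Python scripts to look and compute and a tool call to move; the robot and the scene stay as the last step left them, time stands still between calls to the robot, and variables do not carry over. Pictures are saved under pics/ and viewed, at most 10 in all, crops included, and the job is handed in when it is done.

Besides the shell and the picture viewer there is one more tool, called after "Emit:" by a JSON object that holds its "op" and its "data", one argument or row to a line. drive_tool: Moves the arm, as the interface text tells. Shifts and turns lie within -1 to 1; 1 stands for 200 mm of shift or pi/2 rad of turn. Its arguments: {"type":"object","properties":{"motion":{"type":"array","items":{"type":"array","items":{"type":"number"}}}},"required":["motion"]}

```bash
ls; mkdir -p pics; cat > h.py <<'E'
from workcell import *
import numpy as np, cv2
from scipy.spatial.transform import Rotation as R
def pts(cam, depth, mask):
    c=calibration(cam);K=np.array(c["intrinsics"]);v,u=np.where(mask&(depth>0));d=depth[v,u]
    p=np.stack([(u-K[0,2])/K[0,0]*d,(v-K[1,2])/K[1,1]*d,d],1)
    return p@np.array(c["rotation"]).T+np.array(c["eye"])
E
python3 - <<'E'
from h import *
s=get_state();print({k:np.round(v,3).tolist() for k,v in s.items()})
ims=[]
for cam in("top","scene"):
    im,d=get_image(cam);ims.append(im)
    c=calibration(cam);print(cam,np.round(c["eye"],3),np.round(c["rotation"],2).tolist())
    np.savez(cam+".npz",im=im,d=d)
    for q in("case","lid","lid_press","slide_box","petri_center","dust_cap_center","timer_center"):
        for r in outline_of(cam,q)[:1]:
            p=pts(cam,d,r["mask"])
            if len(p): print(q,round(r["conf"],2),r["bbox"],len(p),np.round(np.percentile(p,[3,50,97],axis=0),3).tolist())
    cv2.imwrite(f"pics/{cam}.png",im)
E
```

```text
pics
{'t': 0.0, 'q': [1.053, 0.092, 1.232, 0.0, 1.82, -0.057], 'joint_velocities': [-0.001, 0.001, -0.001, -0.002, 0.001, 0.002], 'tau': [-0.001, -44.646, -40.645, 0.07, 0.029, -0.0], 'ee_pos': [0.267, 0.537, 0.221], 'tcp_rot': [0.228, 0.974, -0.001, -0.0], 'force': [0.494, -0.714, -0.776], 'wrist_torque': [0.0, 0.0, -0.003], 'grasp_force': 0.0, 'finger_gap': 0.087}
top [ 0.289 -0.078  1.206] [0.71, -0.7, 0.06, -0.07]Traceback (most recent call last):
  File "<stdin>", line 10, in <module>
  File "h.py", line 7, in pts
    return p@np.array(c["rotation"]).T+np.array(c["eye"])
           ~^~~~~~~~~~~~~~~~~~~~~~~~~~
ValueError: matmul: Input operand 1 has a mismatch in its core dimension 0, with gufunc signature (n?,k),(k,m?)->(n?,m?) (size 4 is different from 3)
```

Rotation is a quaternion.

```bash
sed -i 's/return p@.*/return R.from_quat(c["rotation"]).apply(p)+np.array(c["eye"])/' h.py
python3 - <<'E'
from h import *
for cam in("top","scene"):
    im,d=get_image(cam)
    c=calibration(cam);print(cam,np.round(c["eye"],3),np.round(c["rotation"],2).tolist())
    ms={}
    for q in("case","lid","lid_press","slide_box","petri_center","dust_cap_center","timer_center"):
        for r in outline_of(cam,q)[:1]:
            ms[q]=r["mask"];p=pts(cam,d,r["mask"])
            if len(p): print(q,round(r["conf"],2),np.round(r["bbox"]).tolist(),len(p),np.round(np.percentile(p,[3,50,97],axis=0),3).tolist())
    np.savez(cam+".npz",im=im,d=d,**ms)
    cv2.imwrite(f"pics/{cam}.png",im)
E
```

```text
top [ 0.289 -0.078  1.206] [0.71, -0.7, 0.06, -0.07]
case 0.69 [358.0, 164.0, 439.0, 238.0] 4165 [[0.425, -0.404, 0.002], [0.53, -0.315, 0.045], [0.577, -0.22, 0.214]]
lid 0.91 [365.0, 163.0, 438.0, 181.0] 1137 [[0.553, -0.407, 0.071], [0.572, -0.312, 0.168], [0.582, -0.224, 0.218]]
lid_press 0.55 [364.0, 166.0, 439.0, 183.0] 1090 [[0.553, -0.407, 0.072], [0.572, -0.315, 0.166], [0.58, -0.227, 0.218]]
slide_box 0.72 [227.0, 208.0, 255.0, 229.0] 503 [[0.411, 0.126, 0.022], [0.442, 0.165, 0.033], [0.472, 0.205, 0.038]]
petri_center 0.66 [294.0, 215.0, 315.0, 235.0] 262 [[0.404, -0.069, 0.011], [0.43, -0.043, 0.015], [0.456, -0.018, 0.02]]
dust_cap_center 0.33 [225.0, 209.0, 256.0, 235.0] 571 [[0.41, 0.126, 0.003], [0.442, 0.168, 0.033], [0.473, 0.212, 0.038]]
timer_center 0.76 [172.0, 194.0, 194.0, 216.0] 347 [[0.453, 0.329, 0.007], [0.482, 0.359, 0.016], [0.511, 0.392, 0.021]]
scene [-0.539 -0.561  1.039] [0.77, -0.48, 0.22, -0.36]
case 0.57 [355.0, 156.0, 452.0, 264.0] 6551 [[0.419, -0.412, 0.005], [0.562, -0.321, 0.067], [0.578, -0.226, 0.211]]
slide_box 0.6 [229.0, 184.0, 261.0, 206.0] 527 [[0.406, 0.121, 0.008], [0.427, 0.16, 0.033], [0.466, 0.2, 0.039]]
petri_center 0.6 [294.0, 214.0, 315.0, 231.0] 270 [[0.399, -0.073, 0.005], [0.423, -0.048, 0.016], [0.456, -0.023, 0.021]]
dust_cap_center 0.68 [457.0, 250.0, 476.0, 263.0] 170 [[0.476, -0.531, 0.001], [0.492, -0.514, 0.014], [0.518, -0.497, 0.019]]
timer_center 0.8 [189.0, 168.0, 215.0, 182.0] 236 [[0.449, 0.324, 0.008], [0.479, 0.353, 0.017], [0.509, 0.39, 0.022]]
```

View pics/top.png

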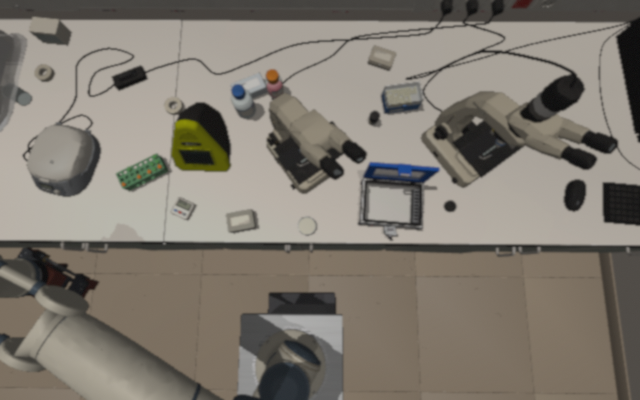

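View pics/scene.png

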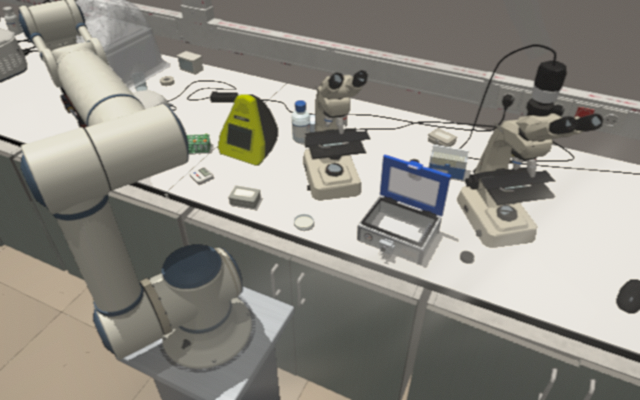

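```bash
python3 - <<'E'
from h import *
T=np.load("top.npz");S=np.load("scene.npz")
def rect(p):
    r=cv2.minAreaRect((p[:,:2]*1000).astype(np.float32));return np.round(r[0],1),np.round(r[1],1),round(r[2],1)
pt=pts("top",T["d"],T["slide_box"]);print("sb",rect(pt[(pt[:,2]>.03)]))
pt=pts("scene",S["d"],S["slide_box"]);print("sb scene",rect(pt[(pt[:,2]>.03)]))
a=np.concatenate([pts("top",T["d"],T["d"]>0),pts("scene",S["d"],S["d"]>0)])
b=a[(a[:,0]>.38)&(a[:,0]<.6)&(a[:,1]<-.2)&(a[:,1]>-.43)]
rim=b[(b[:,2]>.056)&(b[:,2]<.067)&(b[:,0]<.56)];print("rim",len(rim),rect(rim),np.percentile(rim,[1,99],axis=0).round(3).tolist())
L=b[(b[:,2]>.08)&(b[:,0]>.53)]
print("lid",rect(L))
for z in np.arange(.08,.23,.02):
    l=L[abs(L[:,2]-z)<.01]
    if len(l)>5: print(round(z,2),len(l),np.polyfit(l[:,1]+.315,l[:,0],1).round(3),l[:,1].min().round(3),l[:,1].max().round(3))
# height map max in 40mm cells
xs=np.arange(.36,.86,.04);ys=np.arange(0.04,-.72,-.04)
print("y:",ys.round(2).tolist())
for x in xs[::-1]:
    row=[]
    for y in ys:
        c=a[(abs(a[:,0]-x)<.02)&(abs(a[:,1]-y)<.02)]
        row.append(int(1000*np.percentile(c[:,2],98)) if len(c) else -1)
    print(round(x,2),row)
E
```

```text
sb (array([442.6, 167.2]), array([59.8, 82.7]), 11.7)
sb scene (array([439. , 164.1]), array([67.7, 86.9]), 12.5)
rim 1003 (array([ 474.3, -314.8]), array([204.9, 171.4]), 90.0) [[0.397, -0.415, 0.056], [0.56, -0.213, 0.067]]
lid (array([ 560.7, -318.3]), array([199.6,  44.2]), 84.1)
0.08 307 [0.076 0.571] -0.418 -0.22
0.1 469 [0.075 0.572] -0.419 -0.22
0.12 469 [0.072 0.572] -0.418 -0.22
0.14 471 [0.075 0.571] -0.419 -0.221
0.16 493 [0.077 0.571] -0.418 -0.22
0.18 439 [0.074 0.57 ] -0.419 -0.22
0.2 645 [0.075 0.571] -0.418 -0.22
0.22 447 [0.071 0.566] -0.417 -0.222
y: [0.04, 0.0, -0.04, -0.08, -0.12, -0.16, -0.2, -0.24, -0.28, -0.32, -0.36, -0.4, -0.44, -0.48, -0.52, -0.56, -0.6, -0.64, -0.68]
0.84 [-1, -1, 5, 6, 6, 6, 6, 5, 49, 80, 80, 237, 324, 28, 7, 0, -1, 6, 6]
0.8 [-1, -1, 5, 7, 6, 6, 5, 62, 63, 73, 20, 5, 430, 183, 206, -1, 6, 7, 6]
0.76 [281, 297, -1, 44, 7, 7, 6, 59, 61, 5, 5, 5, 468, 492, 314, 319, 177, 182, 7]
0.72 [311, 327, 328, 178, 183, 6, 4, 5, 5, 4, 5, 6, 118, 514, 531, 336, 182, 185, 184]
0.68 [319, 335, 339, 375, 185, 182, 5, 5, 5, 4, 5, 5, 107, 302, 548, 553, 524, 184, 175]
0.64 [177, 374, 392, 402, 183, 175, 5, 5, 6, 6, 6, 6, 6, 181, 369, 529, 524, 413, 177]
0.6 [183, 372, 405, 410, 424, 175, 5, 211, 210, 216, -1, 7, 5, 181, 183, 504, 489, 438, 446]
0.56 [6, 182, 411, 428, 445, 465, 55, 210, 211, 221, 211, 211, 5, 5, 174, 408, 444, 455, 475]
0.52 [5, 6, 402, 457, 470, 476, 458, 71, 10, 11, 11, 70, 5, 13, 17, 6, 458, 476, 467]
0.48 [6, 6, 5, 464, 476, 6, 61, 73, 9, 9, 29, 73, 5, 14, 18, 6, 5, 461, 5]
0.44 [5, 15, 19, 18, 5, 5, 61, 74, 73, 74, 73, 74, 5, 5, 5, 5, 5, 5, 5]
0.4 [4, 3, 17, 7, 3, 3, 3, 3, 50, 59, 4, 16, 4, 4, 4, 3, 3, 4, 4]
0.36 [2, 3, 3, 3, 4, 4, 2, 4, 4, 4, 4, 4, 4, 4, 4, 4, 4, 4, 4]
```

```bash
cat >> h.py <<'E'
def go(x,y,z,yaw,tilt=0):
    """row for tool down with its y axis at azimuth yaw deg; tilt deg about tool y afterwards"""
    s=get_state();r0=R.from_quat(s["tcp_rot"]);a=np.radians(yaw)
    Y=np.array([np.cos(a),np.sin(a),0]);Z=np.array([0,0,-1.]);X=np.cross(Y,Z)
    r1=R.from_matrix(np.stack([X,Y,Z],1))*R.from_euler("y",tilt,degrees=True)
    rv=(r0.inv()*r1).as_rotvec()/(np.pi/2);sh=r0.inv().apply(np.array([x,y,z])-s["ee_pos"])/.2
    print("turn",rv.round(3).tolist(),"shift",sh.round(4).tolist())
    print("now",np.round(s["t"],2),np.round(s["ee_pos"],4),"F",np.round(s["force"],1),"gap",round(s["finger_gap"],4),"q",np.round(s["q"],2))
E
python3 -c "
from h import *
go(.441,.166,.16,11.7)"
```

```text
turn [0.0, 0.0, 0.577] shift [-1.6058, -1.2762, 0.3133]
now 0.9 [0.2668 0.5374 0.2227] F [-0.1  0.7 -0.1] gap 0.0876 q [ 1.05  0.09  1.23 -0.    1.82 -0.06]
```

Emit:
{"op": "drive_tool", "data": {
  "motion": [
    [0,0,0.05,-0.12,-0.1,0.02,1],
    [0,0,0.1,-0.25,-0.2,0.05,1],
    [0,0,0.15,-0.4,-0.32,0.08,1],
    [0,0,0.2,-0.55,-0.44,0.1,1],
    [0,0,0.25,-0.7,-0.56,0.13,1],
    [0,0,0.3,-0.82,-0.66,0.15,1],
    [0,0,0.35,-0.93,-0.75,0.18,1],
    [0,0,0.38,-1,-0.8,0.2,1]
  ]
}}

```text
t: 1.7
ee_pos: [0.3754, 0.3034, 0.1825]
tcp_rot: [0.506, 0.862, 0.0, 0.0]
force: [0.7, 0.4, -0.1]
finger_gap: 0.0877
grasp_force: 0.0
```

```bash
python3 -c "
from h import *
go(.441,.166,.16,11.7)"
```

```text
turn [0.0, 0.0, 0.194] shift [-0.7596, -0.0482, 0.1129]
now 1.7 [0.3754 0.3034 0.1825] F [ 0.7  0.4 -0.1] gap 0.0877 q [ 0.61 -0.23  1.61 -0.    1.76  0.1 ]
```

Emit:
{"op": "drive_tool", "data": {
  "motion": [
    [0,0,0.03,-0.15,-0.01,0.02,1],
    [0,0,0.07,-0.3,-0.02,0.04,1],
    [0,0,0.11,-0.45,-0.03,0.07,1],
    [0,0,0.15,-0.58,-0.04,0.09,1],
    [0,0,0.19,-0.7,-0.045,0.11,1],
    [0,0,0.194,-0.76,-0.048,0.113,1],
    [0,0,0.194,-0.76,-0.048,0.113,1],
    [0,0,0.194,-0.76,-0.048,0.113,1]
  ]
}}

```text
t: 2.5
ee_pos: [0.4409, 0.1686, 0.1603]
tcp_rot: [0.629, 0.777, 0.0, -0.0]
force: [-0.0, 1.3, -0.3]
finger_gap: 0.0879
grasp_force: 0.0
```

```bash
python3 - <<'E'
from h import *
im,d=get_image("wrist");cv2.imwrite("pics/w1.png",im)
for r in outline_of("wrist","slide_box")[:2]:
    p=pts("wrist",d,r["mask"]);print(r["conf"],r["bbox"],np.percentile(p,[2,50,98],axis=0).round(3).tolist())
    t=p[(p[:,2]>.028)&(p[:,2]<.042)];q=cv2.minAreaRect((t[:,:2]*1000).astype(np.float32));print(len(p),len(t),q)
go(.441,.166,.16,11.7)
E
```

```text
0.74 [289.9, 147.5, 354.8, 233.4] [[0.409, 0.128, 0.031], [0.44, 0.172, 0.034], [0.471, 0.21, 0.035]]
5175 5117 ((441.0352783203125, 168.49220275878906), (61.36959457397461, 85.49330139160156), 10.404728889465332)
0.16 [251.5, 325.8, 301.9, 358.2] [[0.4, -0.048, 0.001], [0.426, -0.028, 0.015], [0.451, -0.014, 0.017]]
1231 0 ((0.0, 0.0), (0.0, 0.0), 0.0)
turn [0.0, -0.0, 0.004] shift [-0.0148, -0.0021, 0.0018]
now 2.6 [0.4408 0.169  0.1604] F [-0.6 -0.3 -0.1] gap 0.0878 q [ 0.29 -0.26  1.67  0.    1.73  0.08]
```

View pics/w1.png

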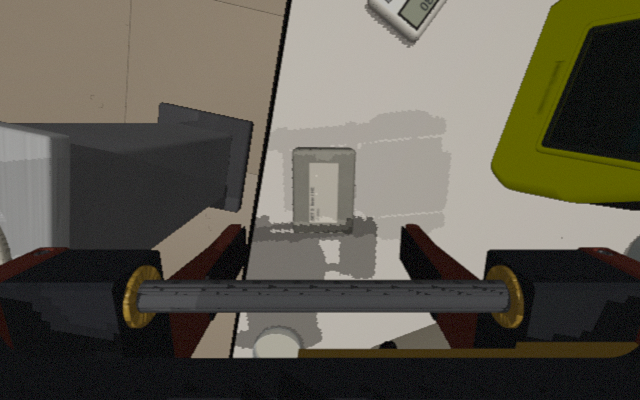

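The slide box sits at pixels (290–355, 148–233), centred under the open fingers and square to them; centre (0.441, 0.1685), top 34 mm, as it should be. I'll go straight down and close.

Emit:
{"op": "drive_tool", "data": {
  "motion": [
    [0,0,0.012,0,0,0.15,1],
    [0,0,0.012,0,0,0.32,1],
    [0,0,0.012,0,0,0.48,1],
    [0,0,0.012,0,0,0.62,1],
    [0,0,0.012,0,0,0.71,1],
    [0,0,0.012,0,0,0.75,1],
    [0,0,0.012,0,0,0.76,1],
    [0,0,0.012,0,0,0.76,-1]
  ]
}}

```text
t: 3.4
ee_pos: [0.4414, 0.1686, 0.0089]
tcp_rot: [0.637, 0.771, 0.0, 0.0]
force: [0.5, -0.2, -0.3]
finger_gap: 0.0828
grasp_force: 0.0
```

Emit:
{"op": "drive_tool", "data": {
  "motion": [
    [0,0,0,0,0,0,-1],
    [0,0,0,0,0,0,-1],
    [0,0,0,0,0,0,-1],
    [0,0,0,0,0,0,-1],
    [0,0,0,0,0,0,-1],
    [0,0,0,0,0,-0.1,-1],
    [0,0,0,0,0,-0.25,-1],
    [0,0,0,0,0,-0.4,-1]
  ]
}}

```text
t: 4.2
ee_pos: [0.4402, 0.1677, 0.0877]
tcp_rot: [0.637, 0.771, -0.001, -0.001]
force: [2.1, 0.9, -2.3]
finger_gap: 0.0611
grasp_force: 30.0
```

```bash
python3 -c "
from h import *
go(.375,.03,.19,-40)
go(.335,-.17,.19,-90)"
```

```text
turn [-0.001, 0.001, 0.565] shift [-0.6151, -0.4511, -0.5101]
now 4.2 [0.4402 0.1677 0.0877] F [ 2.1  0.9 -2.3] gap 0.0611 q [ 0.29 -0.24  1.79 -0.    1.6   0.1 ]
turn [-0.001, 0.002, 1.121] shift [-1.5596, -0.8358, -0.5087]
now 4.2 [0.4402 0.1677 0.0877] F [ 2.1  0.9 -2.3] gap 0.0611 q [ 0.29 -0.24  1.79 -0.    1.6   0.1 ]
```

Emit:
{"op": "drive_tool", "data": {
  "motion": [
    [0,0,0.06,-0.04,-0.06,-0.13,-1],
    [0,0,0.13,-0.1,-0.13,-0.25,-1],
    [0,0,0.2,-0.18,-0.2,-0.36,-1],
    [0,0,0.28,-0.28,-0.28,-0.45,-1],
    [0,0,0.36,-0.38,-0.35,-0.5,-1],
    [0,0,0.44,-0.48,-0.4,-0.51,-1],
    [0,0,0.51,-0.57,-0.44,-0.51,-1],
    [0,0,0.565,-0.615,-0.45,-0.51,-1]
  ]
}}

```text
t: 5.0
ee_pos: [0.3753, 0.029, 0.1898]
tcp_rot: [0.907, 0.42, -0.0, 0.0]
force: [1.0, -0.4, -1.7]
finger_gap: 0.061
grasp_force: 30.0
```

```bash
python3 -c "
from h import *
go(.335,-.17,.19,-92)"
```

```text
turn [0.0, 0.0, 0.574] shift [-0.889, 0.4902, -0.0007]
now 5.0 [0.3753 0.029  0.1898] F [ 1.  -0.4 -1.7] gap 0.061 q [-0.01 -0.53  1.82 -0.    1.85  0.69]
```

Emit:
{"op": "drive_tool", "data": {
  "motion": [
    [0,0,0.07,-0.09,0.05,0,-1],
    [0,0,0.15,-0.2,0.11,0,-1],
    [0,0,0.23,-0.33,0.18,0,-1],
    [0,0,0.31,-0.46,0.25,0,-1],
    [0,0,0.39,-0.6,0.33,0,-1],
    [0,0,0.47,-0.73,0.4,0,-1],
    [0,0,0.54,-0.84,0.46,0,-1],
    [0,0,0.574,-0.89,0.49,0,-1]
  ]
}}

```text
t: 5.8
ee_pos: [0.3357, -0.1706, 0.1893]
tcp_rot: [1.0, -0.017, -0.001, -0.0]
force: [0.4, 0.2, -1.0]
finger_gap: 0.0609
grasp_force: 30.0
```

```bash
python3 - <<'E'
from h import *
im,d=get_image("wrist");cv2.imwrite("pics/w2.png",im)
p=pts("wrist",d,d>0)
p=p[(p[:,0]>.38)&(p[:,0]<.62)&(p[:,1]<-.18)&(p[:,1]>-.46)]
print(len(p),p.min(0).round(3),p.max(0).round(3))
np.save("w2.npy",p)
import itertools
for y in np.arange(-.44,-.19,.02):
    print(round(y,2),[ (int(1000*np.median(c[:,2])) if len(c:=p[(abs(p[:,0]-x)<.005)&(abs(p[:,1]-y)<.005)])>3 else -1) for x in np.arange(.38,.62,.01)])
go(.40,-.25,.19,-94.3)
E
```

```text
35542 [ 0.38  -0.46  -0.002] [ 0.523 -0.18   0.074]
-0.44 [0, 0, 0, 0, 0, -1, -1, -1, -1, -1, -1, -1, -1, -1, -1, -1, -1, -1, -1, -1, -1, -1, -1, -1]
-0.42 [0, 0, 0, 0, 0, -1, -1, -1, -1, -1, -1, -1, -1, -1, -1, -1, -1, -1, -1, -1, -1, -1, -1, -1]
-0.4 [0, 0, 0, 0, 34, 70, 49, 50, 53, 60, 58, 49, 42, -1, -1, -1, -1, -1, -1, -1, -1, -1, -1, -1]
-0.38 [0, 0, 0, 0, 31, 71, 32, 27, 25, 24, 23, 22, 18, 6, -1, -1, -1, -1, -1, -1, -1, -1, -1, -1]
-0.36 [0, 0, 0, 0, 11, 70, 5, 5, 5, 5, 5, 5, 5, 5, -1, -1, -1, -1, -1, -1, -1, -1, -1, -1]
-0.34 [0, 0, -1, 0, 56, 69, -1, 5, 5, 5, 5, 5, 5, 5, 4, -1, -1, -1, -1, -1, -1, -1, -1, -1]
-0.32 [0, 0, 59, 58, 39, 69, 70, 5, 5, 5, 5, 5, 5, 5, 4, -1, -1, -1, -1, -1, -1, -1, -1, -1]
-0.3 [0, 47, 58, 52, 38, 60, 71, 5, 5, 5, 5, 5, 5, 5, 5, -1, -1, -1, -1, -1, -1, -1, -1, -1]
-0.28 [0, 0, 0, 0, 0, 58, 71, 5, 5, 5, 5, 5, 5, 5, 5, -1, -1, -1, -1, -1, -1, -1, -1, -1]
-0.26 [0, 0, 0, 0, 0, 58, 71, 5, 5, 5, 5, 5, 5, 5, 4, -1, -1, -1, -1, -1, -1, -1, -1, -1]
-0.24 [0, 0, 0, 0, 0, 35, 70, 5, 5, 5, 5, 5, 5, 5, 5, -1, -1, -1, -1, -1, -1, -1, -1, -1]
-0.22 [0, 0, 0, 0, 0, 4, 63, 66, 61, 60, 59, 59, 56, 0, 0, -1, -1, -1, -1, -1, -1, -1, -1, -1]
-0.2 [0, 0, 0, 0, 0, 0, 0, 0, 0, 0, 0, 0, 0, 0, 0, -1, -1, -1, -1, -1, -1, -1, -1, -1]
turn [0.0, 0.001, 0.025] shift [0.3352, 0.3826, -0.0039]
now 5.85 [ 0.3358 -0.1711  0.1893] F [-0.3 -1.6 -1.8] gap 0.0609 q [-0.56 -0.53  1.82 -0.    1.85  1.05]
```

View pics/w2.png

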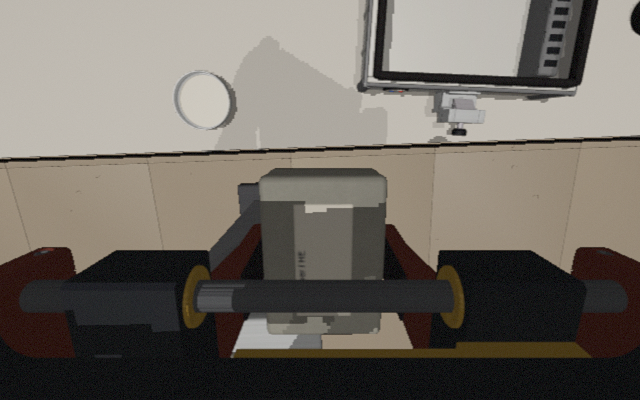

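```bash
python3 - <<'E'
from h import *
T=np.load("top.npz");S=np.load("scene.npz")
a=np.concatenate([pts("top",T["d"],T["d"]>0),pts("scene",S["d"],S["d"]>0)])
for x0 in np.arange(.44,.60,.02):
  for y0 in np.arange(-.26,-.12,.02):
    c=a[(a[:,0]>x0)&(a[:,0]<x0+.02)&(a[:,1]>y0)&(a[:,1]<y0+.02)&(a[:,2]>.23)]
    if len(c)>2: print(round(x0,2),round(y0,2),len(c),c[:,2].min().round(3),c[:,2].max().round(3))
go(.415,-.255,.11,-94.3)
go(.494,-.303,.11,-94.3)
E
```

```text
0.46 -0.14 12 0.448 0.46
0.46 -0.12 53 0.448 0.474
0.48 -0.14 128 0.44 0.476
0.48 -0.12 179 0.428 0.479
0.5 -0.2 4 0.456 0.462
0.5 -0.18 97 0.442 0.473
0.5 -0.16 67 0.443 0.477
0.5 -0.14 4 0.468 0.471
0.5 -0.12 72 0.415 0.471
0.52 -0.2 3 0.461 0.468
0.52 -0.18 155 0.436 0.48
0.52 -0.16 131 0.424 0.477
0.52 -0.14 27 0.424 0.456
0.52 -0.12 19 0.41 0.455
0.54 -0.18 11 0.431 0.468
0.54 -0.16 86 0.404 0.467
0.54 -0.14 133 0.4 0.455
0.54 -0.12 13 0.382 0.418
0.56 -0.16 28 0.392 0.445
0.56 -0.14 94 0.381 0.442
0.56 -0.12 184 0.37 0.433
0.58 -0.14 53 0.368 0.429
0.58 -0.12 108 0.311 0.425
turn [0.0, 0.001, 0.025] shift [0.4116, 0.4048, 0.396]
now 5.85 [ 0.3358 -0.1711  0.1893] F [-0.3 -1.6 -1.8] gap 0.0609 q [-0.56 -0.53  1.82 -0.    1.85  1.05]
turn [0.0, 0.001, 0.025] shift [0.815, 0.6304, 0.3956]
now 5.85 [ 0.3358 -0.1711  0.1893] F [-0.3 -1.6 -1.8] gap 0.0609 q [-0.56 -0.53  1.82 -0.    1.85  1.05]
```

Emit:
{"op": "drive_tool", "data": {
  "motion": [
    [0,0,0.025,0.06,0.06,0.1,-1],
    [0,0,0.025,0.16,0.16,0.2,-1],
    [0,0,0.025,0.28,0.28,0.3,-1],
    [0,0,0.025,0.41,0.4,0.38,-1],
    [0,0,0.025,0.55,0.48,0.39,-1],
    [0,0,0.025,0.68,0.56,0.395,-1],
    [0,0,0.025,0.79,0.62,0.395,-1],
    [0,0,0.025,0.815,0.63,0.395,-1]
  ]
}}

```text
t: 6.65
ee_pos: [0.4974, -0.2993, 0.1096]
tcp_rot: [0.999, -0.033, -0.001, -0.001]
force: [-0.7, 0.1, -1.2]
finger_gap: 0.061
grasp_force: 30.0
```

```bash
python3 - <<'E'
from h import *
im,d=get_image("wrist");np.savez("w3.npz",im=im,d=d)
p=pts("wrist",d,d>0)
p=p[(p[:,0]>.38)&(p[:,0]<.62)&(p[:,1]<-.18)&(p[:,1]>-.46)]
l=p[(p[:,2]>.09)&(p[:,0]>.55)&(p[:,2]<.2)]
print(len(l), l.min(0) if len(l) else 0,l.max(0) if len(l) else 0)
for y in np.arange(-.42,-.19,.02):
    print(round(y,2),[ (int(1000*np.median(c[:,2])) if len(c:=p[(abs(p[:,0]-x)<.005)&(abs(p[:,1]-y)<.005)])>3 else -1) for x in np.arange(.42,.62,.01)])
for z in (.1,.13,.16,.19):
    c=l[abs(l[:,2]-z)<.01]
    if len(c)>10: print(z,np.polyfit(c[:,1]+.315,c[:,0],1).round(4),c[:,1].min(),c[:,1].max())
go(.494,-.303,.014,-94.3)
cv2.imwrite("pics/w3.png",im)
E
```

```text
2711 [ 0.55993616 -0.41416548  0.09005325] [ 0.57605648 -0.22296034  0.19999604]
-0.42 [-1, -1, -1, -1, -1, -1, -1, -1, -1, -1, -1, -1, -1, -1, -1, -1, -1, -1, -1, -1]
-0.4 [-1, -1, -1, -1, 42, 65, 68, -1, 42, 42, -1, -1, -1, -1, 152, -1, -1, -1, -1, -1]
-0.38 [-1, -1, 41, 31, 35, 41, -1, 6, 23, 38, 198, 202, -1, -1, 190, -1, -1, -1, -1, -1]
-0.36 [-1, -1, -1, -1, -1, -1, -1, 5, 5, 214, 222, 208, -1, -1, 207, 209, 207, -1, -1, -1]
-0.34 [-1, -1, -1, -1, -1, -1, -1, -1, 160, 213, 223, 209, -1, 214, 214, 209, 209, -1, -1, -1]
-0.32 [-1, -1, -1, 133, 134, 134, -1, 134, 134, 215, 224, 134, 220, 218, 214, 215, 214, -1, -1, -1]
-0.3 [-1, -1, -1, 133, 134, 134, -1, 134, 134, 134, 224, 204, 220, 220, 214, 213, 209, -1, -1, -1]
-0.28 [-1, -1, -1, -1, 134, 134, -1, 134, 134, 134, 225, 203, 130, 5, 65, 208, 209, -1, -1, -1]
-0.26 [-1, -1, -1, -1, -1, -1, -1, -1, -1, 157, 224, 213, 5, 5, 65, 208, 209, -1, -1, -1]
-0.24 [-1, -1, -1, -1, -1, -1, 5, 5, 5, 5, 223, 208, 5, 5, 6, 188, 209, -1, -1, -1]
-0.22 [-1, -1, -1, -1, 17, 27, 32, 33, 34, 33, 33, 194, 194, 59, 59, 59, -1, -1, -1, -1]
-0.2 [-1, -1, -1, -1, -1, -1, -1, -1, -1, -1, -1, -1, 0, 0, 0, 0, 0, -1, -1, -1]
0.1 [0.0829 0.5691] -0.4123148946657456 -0.22392993825464116
0.13 [0.0751 0.5681] -0.4132593401559817 -0.2239449762679377
0.16 [0.0757 0.5676] -0.41416548213627596 -0.2238445055856343
0.19 [0.0758 0.5672] -0.3906182383971635 -0.2229603410658875
turn [-0.001, 0.001, 0.006] shift [-0.0129, 0.0215, 0.4794]
now 6.7 [ 0.497  -0.299   0.1099] F [-1.1  0.8 -1.5] gap 0.0609 q [-0.6   0.05  1.48  0.    1.62  1.04]
```

View pics/w3.png

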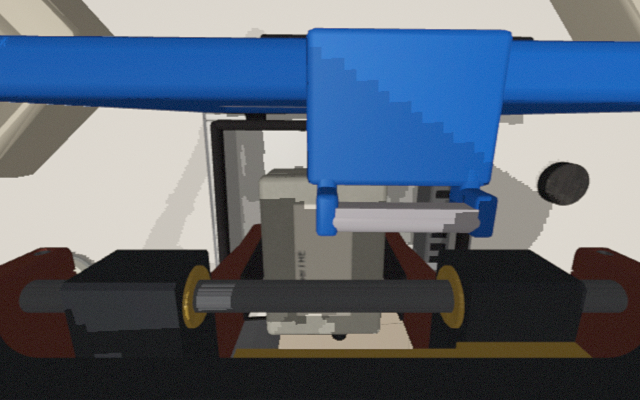

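```bash
python3 - <<'E'
from h import *
s=get_state();c=calibration("wrist");r=R.from_quat(s["tcp_rot"])
print("eye",np.round(c["eye"],3),"in tool",r.inv().apply(np.array(c["eye"])-s["ee_pos"]).round(3),"axis",R.from_quat(c["rotation"]).apply([0,0,1]).round(3))
w=np.load("w3.npz");m=np.zeros((400,640),bool);K=np.array(c["intrinsics"])
d=w["d"]
for v in (35,80,120,150,180,195,205,215,225,232,245,260,300,340,352,358,365,380):
    o=[]
    for u in (330,410,480):
        m[:]=0;m[v,u]=1;p=pts("wrist",d,m);o.append(p[0].round(3).tolist() if len(p) else None)
    print(v,o)
m[:]=0;m[30:240,305:495]=1;p=pts("wrist",d,m);t=p[(p[:,2]>.17)]
print(np.percentile(t,[1,99],axis=0).round(3))
E
```

```text
eye [ 0.564 -0.304  0.272] in tool [ 0.067  0.    -0.162] axis [-0.247  0.018 -0.969]
35 [[0.578, -0.306, 0.216], [0.577, -0.319, 0.215], [0.576, -0.331, 0.216]]
80 [[0.571, -0.305, 0.215], [0.57, -0.32, 0.214], [0.569, -0.332, 0.215]]
120 [[0.564, -0.305, 0.214], [0.563, -0.319, 0.215], [0.562, -0.332, 0.215]]
150 [[0.559, -0.305, 0.215], [0.558, -0.32, 0.215], [0.557, -0.332, 0.215]]
180 [[0.553, -0.304, 0.216], [0.552, -0.32, 0.214], [0.551, -0.333, 0.215]]
195 [[0.552, -0.304, 0.222], [0.494, -0.377, 0.006], [0.55, -0.33, 0.221]]
205 [[0.55, -0.304, 0.223], [0.548, -0.318, 0.219], [0.548, -0.33, 0.221]]
215 [[0.548, -0.304, 0.222], [0.547, -0.318, 0.221], [0.547, -0.33, 0.222]]
225 [[0.547, -0.304, 0.222], [0.545, -0.318, 0.221], [0.544, -0.33, 0.221]]
232 [[0.545, -0.304, 0.221], [0.458, -0.378, 0.005], [0.543, -0.331, 0.22]]
245 [[0.505, -0.303, 0.134], [0.445, -0.378, 0.005], [0.438, -0.447, 0.0]]
260 [[0.498, -0.303, 0.135], [0.506, -0.336, 0.157], [0.527, -0.341, 0.201]]
300 [[0.523, -0.303, 0.208], [0.521, -0.322, 0.208], [0.525, -0.335, 0.215]]
340 [[-0.411, -0.269, -0.915], [0.484, -0.33, 0.177], [0.515, -0.335, 0.214]]
352 [[0.516, -0.302, 0.217], [0.514, -0.319, 0.216], [0.514, -0.334, 0.217]]
358 [[0.52, -0.302, 0.223], [0.519, -0.318, 0.223], [0.518, -0.331, 0.223]]
365 [[0.52, -0.302, 0.225], [0.519, -0.317, 0.225], [0.518, -0.33, 0.225]]
380 [[0.519, -0.302, 0.228], [0.519, -0.316, 0.228], [0.518, -0.328, 0.228]]
[[ 0.544 -0.334  0.213]
 [ 0.578 -0.301  0.222]]
```

```bash
python3 -c "
from h import *
go(.38,-.22,.16,-34.3)"
```

```text
turn [-0.001, 0.0, -0.661] shift [-0.6101, -0.356, -0.2493]
now 6.7 [ 0.497  -0.299   0.1099] F [-1.1  0.8 -1.5] gap 0.0609 q [-0.6   0.05  1.48  0.    1.62  1.04]
```

Emit:
{"op": "drive_tool", "data": {
  "motion": [
    [0,0,0,-0.15,-0.09,-0.03,-1],
    [0,0,0,-0.33,-0.2,-0.1,-1],
    [0,0,-0.08,-0.5,-0.3,-0.2,-1],
    [0,0,-0.17,-0.6,-0.35,-0.25,-1],
    [0,0,-0.26,-0.61,-0.356,-0.25,-1],
    [0,0,-0.35,-0.61,-0.356,-0.25,-1],
    [0,0,-0.44,-0.61,-0.356,-0.25,-1],
    [0,0,-0.53,-0.61,-0.356,-0.25,-1]
  ]
}}

```text
t: 7.5
ee_pos: [0.3782, -0.2192, 0.1611]
tcp_rot: [0.926, 0.376, 0.0, 0.0]
force: [-0.4, -0.7, -1.6]
finger_gap: 0.0609
grasp_force: 30.0
```

Emit:
{"op": "drive_tool", "data": {
  "motion": [
    [0,0,-0.09,0,0,0,-1],
    [0,0,-0.18,0,0,0,-1],
    [0,0,-0.27,0,0,0,-1],
    [0,0,-0.36,0,0,0,-1],
    [0,0,-0.45,0,0,0,-1],
    [0,0,-0.54,0,0,0,-1],
    [0,0,-0.63,0,0,0,-1],
    [0,0,-0.72,0,0,0,-1]
  ]
}}

```text
t: 8.3
ee_pos: [0.3782, -0.2192, 0.161]
tcp_rot: [0.581, 0.814, 0.0, -0.0]
force: [-1.1, 0.2, -1.6]
finger_gap: 0.0608
grasp_force: 30.0
```

```bash
python3 -c "
from h import *
go(.39,-.225,.13,85.7)"
```

```text
turn [0.0, -0.0, -0.741] shift [-0.0467, 0.0461, 0.1551]
now 8.3 [ 0.3782 -0.2192  0.161 ] F [-1.1  0.2 -1.6] gap 0.0608 q [-0.6  -0.36  1.75  0.    1.75 -0.94]
```

Emit:
{"op": "drive_tool", "data": {
  "motion": [
    [0,0,-0.09,0,0,0.02,-1],
    [0,0,-0.185,0,0,0.04,-1],
    [0,0,-0.28,-0.01,0.01,0.07,-1],
    [0,0,-0.37,-0.02,0.02,0.1,-1],
    [0,0,-0.465,-0.03,0.03,0.13,-1],
    [0,0,-0.56,-0.045,0.045,0.15,-1],
    [0,0,-0.65,-0.047,0.046,0.155,-1],
    [0,0,-0.741,-0.047,0.046,0.155,-1]
  ]
}}

```text
t: 9.1
ee_pos: [0.3899, -0.2251, 0.1296]
tcp_rot: [0.037, 0.999, 0.0, -0.0]
force: [0.6, 0.0, -1.7]
finger_gap: 0.061
grasp_force: 30.0
```

```bash
python3 -c "
from h import *
go(.489,-.303,.11,85.7)"
```

```text
turn [0.0, -0.0, 0.0] shift [-0.5233, -0.3515, 0.0975]
now 9.1 [ 0.3899 -0.2251  0.1296] F [ 0.6  0.  -1.7] gap 0.061 q [-0.6  -0.32  1.77  0.    1.69 -2.1 ]
```

Emit:
{"op": "drive_tool", "data": {
  "motion": [
    [0,0,0,-0.1,-0.07,0.02,-1],
    [0,0,0,-0.22,-0.15,0.04,-1],
    [0,0,0,-0.34,-0.23,0.06,-1],
    [0,0,0,-0.44,-0.3,0.08,-1],
    [0,0,0,-0.51,-0.34,0.095,-1],
    [0,0,0,-0.523,-0.35,0.0975,-1],
    [0,0,0,-0.523,-0.35,0.0975,-1],
    [0,0,0,-0.523,-0.35,0.0975,-1]
  ]
}}

```text
t: 9.9
ee_pos: [0.4886, -0.3039, 0.111]
tcp_rot: [0.041, 0.999, 0.0, -0.0]
force: [-0.3, 0.0, -2.6]
finger_gap: 0.0607
grasp_force: 30.0
```

```bash
python3 -c "
from h import *
go(.489,-.303,.0155,85.7)"
```

```text
turn [0.0, -0.0, -0.004] shift [-0.0018, 0.0047, 0.4773]
now 9.9 [ 0.4886 -0.3039  0.111 ] F [-0.3  0.  -2.6] gap 0.0607 q [-0.62  0.03  1.49  0.    1.62 -2.1 ]
```

Emit:
{"op": "drive_tool", "data": {
  "motion": [
    [0,0,0,0,0,0.08,-1],
    [0,0,0,0,0,0.16,-1],
    [0,0,0,0,0,0.24,-1],
    [0,0,0,0,0,0.32,-1],
    [0,0,0,0,0,0.39,-1],
    [0,0,0,0,0,0.44,-1],
    [0,0,0,0,0,0.465,-1],
    [0,0,0,0,0,0.477,-1]
  ]
}}

```text
t: 10.7
ee_pos: [0.4891, -0.3046, 0.0145]
tcp_rot: [0.041, 0.999, 0.0, -0.0]
force: [-1.2, -0.3, -0.0]
finger_gap: 0.0608
grasp_force: 30.0
```

```bash
python3 -c "
from h import *
go(.489,-.303,.0140,85.7)"
```

```text
turn [0.0, -0.0, -0.005] shift [0.001, 0.0081, 0.0026]
now 10.7 [ 0.4891 -0.3046  0.0145] F [-1.2 -0.3 -0. ] gap 0.0608 q [-0.62  0.09  1.6   0.    1.45 -2.1 ]
```

Emit:
{"op": "drive_tool", "data": {
  "motion": [
    [0,0,0,0,0,0,1],
    [0,0,0,0,0,0,1],
    [0,0,0,0,0,0,1],
    [0,0,0,0,0,0,1],
    [0,0,0,0,0,-0.04,1],
    [0,0,0,0,0,-0.15,1],
    [0,0,0,0,0,-0.3,1],
    [0,0,0,0,0,-0.47,1]
  ]
}}

```text
t: 11.5
ee_pos: [0.4887, -0.3044, 0.1099]
tcp_rot: [0.041, 0.999, 0.0, -0.001]
force: [0.2, -0.3, -0.1]
finger_gap: 0.0878
grasp_force: 0.0
```

```bash
python3 -c "
from h import *
go(.415,-.265,.2,85.7)
p,d=get_image('top')
for r in outline_of('top','slide_box')[:1]:
    q=pts('top',d,r['mask']);print(r['conf'],len(q),np.percentile(q,[3,50,97],axis=0).round(3).tolist())
"
```

```text
turn [0.0, -0.001, -0.005] shift [0.3839, 0.1662, -0.4497]
now 11.5 [ 0.4887 -0.3044  0.1099] F [ 0.2 -0.3 -0.1] gap 0.0878 q [-0.62  0.03  1.49 -0.    1.62 -2.1 ]
0.6 346 [[0.441, -0.329, 0.017], [0.468, -0.302, 0.039], [0.526, -0.272, 0.074]]
```

```bash
python3 -c "
from h import *
go(.45,-.32,.29,30)"
```

```text
turn [-0.0, 0.007, 0.614] shift [0.1931, -0.0898, -0.8697]
now 11.6 [ 0.4914 -0.3063  0.1163] F [-0.3  0.3  2.1] gap 0.0875 q [-0.62  0.03  1.48 -0.    1.62 -2.1 ]
```

```bash
python3 - <<'E'
from h import *
im,d=get_image("top");
go(.45,-.32,.29,30)
i2,d2=get_image("scene")
cv2.imwrite("pics/chk.png",np.hstack([cv2.resize(im[120:270,300:500],(400,300)),cv2.resize(i2[130:280,320:520],(400,300))]))
E
```

```text
turn [-0.0, 0.005, 0.614] shift [0.1915, -0.0907, -0.8838]
now 11.65 [ 0.4907 -0.3058  0.1134] F [ 0.  -0.6 -0.2] gap 0.0878 q [-0.62  0.03  1.49  0.    1.62 -2.1 ]
```

View pics/chk.png

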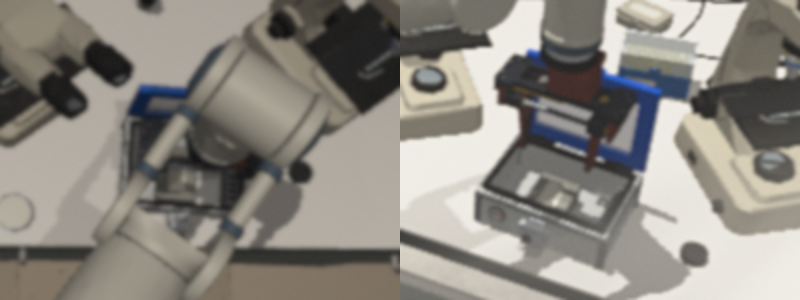

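Emit:
{"op": "drive_tool", "data": {
  "motion": [
    [0,0,0,0.02,-0.01,-0.12,-1],
    [0,0,0,0.08,-0.04,-0.27,-1],
    [0,0,0.05,0.15,-0.07,-0.43,-1],
    [0,0,0.14,0.19,-0.09,-0.59,-1],
    [0,0,0.23,0.19,-0.09,-0.73,-1],
    [0,0,0.32,0.19,-0.09,-0.83,-1],
    [0,0,0.41,0.19,-0.09,-0.88,-1],
    [0,0,0.49,0.19,-0.09,-0.88,-1]
  ]
}}

```text
t: 12.5
ee_pos: [0.4499, -0.3197, 0.2859]
tcp_rot: [0.416, 0.909, -0.0, 0.0]
force: [-0.5, 0.6, -0.2]
finger_gap: 0.0272
grasp_force: 0.0
```

```bash
python3 -c "
from h import *
go(.614,-.372,.29,-4.3)"
```

```text
turn [0.0, 0.001, 0.502] shift [-0.7344, 0.4494, -0.0199]
now 12.5 [ 0.4499 -0.3197  0.2859] F [-0.5  0.6 -0.2] gap 0.0272 q [-0.68 -0.02  1.23 -0.    1.93 -1.39]
```

Emit:
{"op": "drive_tool", "data": {
  "motion": [
    [0,0,0.06,-0.07,0.04,-0.02,-1],
    [0,0,0.14,-0.18,0.11,-0.02,-1],
    [0,0,0.22,-0.3,0.18,-0.02,-1],
    [0,0,0.3,-0.43,0.26,-0.02,-1],
    [0,0,0.38,-0.55,0.34,-0.02,-1],
    [0,0,0.45,-0.66,0.4,-0.02,-1],
    [0,0,0.5,-0.72,0.44,-0.02,-1],
    [0,0,0.5,-0.734,0.45,-0.02,-1]
  ]
}}

```text
t: 13.3
ee_pos: [0.6152, -0.3708, 0.2855]
tcp_rot: [0.73, 0.683, -0.0, -0.002]
force: [0.3, 0.0, -0.2]
finger_gap: 0.0008
grasp_force: 0.0
```

```bash
cat >> h.py <<'E'
def arc(th,y=-.372,rho=.12,xh=.5655):
    return (xh-rho*np.cos(th)+.012*np.sin(th)+.0135,y,.066+rho*np.sin(th)+.012*np.cos(th))
def row(p):
    s=get_state();r0=R.from_quat(s["tcp_rot"]);return (r0.inv().apply(np.array(p)-s["ee_pos"])/.2).round(3).tolist()
E
python3 -c "
from h import *
go(.614,-.372,.187,-4.3)
im,d=get_image('wrist');p=pts('wrist',d,d>0)
l=p[(p[:,0]>.53)&(p[:,0]<.6)&(p[:,1]>-.45)&(p[:,1]<-.2)&(p[:,2]>.19)&(p[:,2]<.235)]
print(len(l),np.percentile(l,[2,50,98],axis=0).round(3).tolist())
for y in(-.4,-.37,-.34,-.31):
  c=l[abs(l[:,1]-y)<.008]
  if len(c)>5: print(y,np.percentile(c,[2,98],axis=0).round(3).tolist())
"
```

```text
turn [-0.003, -0.002, 0.005] shift [-0.0078, -0.0035, 0.4924]
now 13.3 [ 0.6152 -0.3708  0.2855] F [ 0.3  0.  -0.2] gap 0.0008 q [-0.59  0.48  0.66  0.    2.01 -0.52]
6132 [[0.546, -0.401, 0.192], [0.573, -0.312, 0.21], [0.584, -0.227, 0.222]]
-0.4 [[0.561, -0.406, 0.191], [0.573, -0.392, 0.211]]
-0.37 [[0.563, -0.378, 0.191], [0.575, -0.362, 0.211]]
-0.34 [[0.546, -0.348, 0.195], [0.579, -0.332, 0.221]]
-0.31 [[0.545, -0.318, 0.196], [0.581, -0.302, 0.222]]
```

Lid top edge at y=-0.37 spans x 0.563–0.575, as expected. Descend behind it.

Emit:
{"op": "drive_tool", "data": {
  "motion": [
    [0,0,0,0,0,0.06,-1],
    [0,0,0,0,0,0.15,-1],
    [0,0,0,0,0,0.25,-1],
    [0,0,0,0,0,0.35,-1],
    [0,0,0,0,0,0.43,-1],
    [0,0,0,0,0,0.48,-1],
    [0,0,0,0,0,0.49,-1],
    [0,0,0,0,0,0.49,-1]
  ]
}}

```text
t: 14.15
ee_pos: [0.6139, -0.3707, 0.1914]
tcp_rot: [0.73, 0.683, -0.0, -0.0]
force: [0.2, -0.0, 0.6]
finger_gap: 0.0005
grasp_force: 0.0
```

```bash
python3 -c "
from h import *
go(*arc(1.55),-4.3)
for th in np.arange(1.55,.1,-.1): print(round(th,2),row(arc(th)),np.round(arc(th),3))
"
```

```text
turn [-0.0, 0.0, 0.006] shift [-0.0149, -0.1261, 0.0261]
now 14.15 [ 0.6139 -0.3707  0.1914] F [ 0.2 -0.   0.6] gap 0.0005 q [-0.59  0.42  0.91 -0.    1.82 -0.52]
1.55 [-0.015, -0.126, 0.026] [ 0.589 -0.372  0.186]
1.45 [-0.019, -0.186, 0.024] [ 0.576 -0.372  0.187]
1.35 [-0.023, -0.246, 0.029] [ 0.564 -0.372  0.186]
1.25 [-0.027, -0.305, 0.039] [ 0.553 -0.372  0.184]
1.15 [-0.031, -0.363, 0.055] [ 0.541 -0.372  0.18 ]
1.05 [-0.034, -0.419, 0.077] [ 0.53  -0.372  0.176]
0.95 [-0.038, -0.473, 0.104] [ 0.519 -0.372  0.171]
0.85 [-0.041, -0.524, 0.137] [ 0.509 -0.372  0.164]
0.75 [-0.044, -0.571, 0.174] [ 0.499 -0.372  0.157]
0.65 [-0.047, -0.614, 0.216] [ 0.491 -0.372  0.148]
0.55 [-0.05, -0.653, 0.263] [ 0.483 -0.372  0.139]
0.45 [-0.052, -0.687, 0.312] [ 0.476 -0.372  0.129]
0.35 [-0.054, -0.715, 0.365] [ 0.47  -0.372  0.118]
0.25 [-0.055, -0.739, 0.421] [ 0.466 -0.372  0.107]
0.15 [-0.057, -0.756, 0.478] [ 0.462 -0.372  0.096]
```

Emit:
{"op": "drive_tool", "data": {
  "motion": [
    [0,0,0,-0.008,-0.05,0.015,-1],
    [0,0,0,-0.015,-0.095,0.026,-1],
    [0,0,0,-0.015,-0.12,0.026,-1],
    [0,0,0,-0.016,-0.14,0.026,-1],
    [0,0,0,-0.018,-0.165,0.025,-1],
    [0,0,0,-0.019,-0.19,0.024,-1],
    [0,0,0,-0.021,-0.218,0.026,-1],
    [0,0,0,-0.023,-0.246,0.029,-1]
  ]
}}

```text
t: 14.95
ee_pos: [0.5646, -0.372, 0.1857]
tcp_rot: [0.73, 0.683, 0.0, 0.0]
force: [3.2, 0.4, 1.8]
finger_gap: 0.0006
grasp_force: 0.9
```

```bash
python3 -c "
from h import *
go(*arc(1.35),-4.3)
for th in np.arange(1.30,.6,-.0875): print(round(th,2),row(arc(th)),np.round(arc(th),3))
"
```

```text
turn [0.0, 0.0, 0.006] shift [-0.0002, -0.0011, -0.0001]
now 14.95 [ 0.5646 -0.372   0.1857] F [3.2 0.4 1.8] gap 0.0006 q [-0.63  0.3   1.07  0.    1.78 -0.57]
1.3 [-0.002, -0.031, 0.004] [ 0.558 -0.372  0.185]
1.21 [-0.006, -0.082, 0.016] [ 0.548 -0.372  0.183]
1.13 [-0.009, -0.133, 0.031] [ 0.538 -0.372  0.179]
1.04 [-0.012, -0.181, 0.051] [ 0.528 -0.372  0.175]
0.95 [-0.015, -0.228, 0.075] [ 0.519 -0.372  0.171]
0.86 [-0.018, -0.272, 0.104] [ 0.51  -0.372  0.165]
0.78 [-0.021, -0.314, 0.136] [ 0.502 -0.372  0.159]
0.69 [-0.023, -0.353, 0.171] [ 0.494 -0.372  0.151]
0.6 [-0.026, -0.389, 0.21] [ 0.487 -0.372  0.144]
```

Contact with the expected 3 N. Continue along the arc.

Emit:
{"op": "drive_tool", "data": {
  "motion": [
    [0,0,0,-0.002,-0.031,0.004,-1],
    [0,0,0,-0.006,-0.082,0.016,-1],
    [0,0,0,-0.009,-0.133,0.031,-1],
    [0,0,0,-0.012,-0.181,0.051,-1],
    [0,0,0,-0.015,-0.228,0.075,-1],
    [0,0,0,-0.018,-0.272,0.104,-1],
    [0,0,0,-0.02,-0.305,0.13,-1],
    [0,0,0,-0.021,-0.32,0.142,-1]
  ]
}}

```text
t: 15.75
ee_pos: [0.4996, -0.372, 0.1562]
tcp_rot: [0.73, 0.683, -0.0, -0.001]
force: [0.6, 0.0, 0.8]
finger_gap: 0.0007
grasp_force: 0.4
```

```bash
python3 -c "
from h import *
go(*arc(.76),-4.3)
for th in np.arange(.72,.2,-.07): print(round(th,2),row(arc(th)),np.round(arc(th),3))
"
```

```text
turn [-0.001, -0.0, 0.005] shift [0.0001, 0.0035, -0.0059]
now 15.75 [ 0.4996 -0.372   0.1562] F [0.6 0.  0.8] gap 0.0007 q [-0.69  0.15  1.28 -0.    1.71 -0.63]
0.72 [-0.001, -0.014, 0.01] [ 0.497 -0.372  0.154]
0.65 [-0.003, -0.044, 0.04] [ 0.491 -0.372  0.148]
0.58 [-0.005, -0.072, 0.072] [ 0.485 -0.372  0.142]
0.51 [-0.007, -0.097, 0.106] [ 0.48  -0.372  0.135]
0.44 [-0.008, -0.12, 0.141] [ 0.476 -0.372  0.128]
0.37 [-0.01, -0.14, 0.178] [ 0.471 -0.372  0.121]
0.3 [-0.011, -0.158, 0.216] [ 0.468 -0.372  0.113]
0.23 [-0.012, -0.173, 0.256] [ 0.465 -0.372  0.105]
```

Emit:
{"op": "drive_tool", "data": {
  "motion": [
    [0,0,0,-0.001,-0.014,0.01,-1],
    [0,0,0,-0.003,-0.044,0.04,-1],
    [0,0,0,-0.005,-0.072,0.072,-1],
    [0,0,0,-0.007,-0.097,0.106,-1],
    [0,0,0,-0.008,-0.12,0.141,-1],
    [0,0,0,-0.01,-0.14,0.175,-1],
    [0,0,0,-0.011,-0.152,0.2,-1],
    [0,0,0,-0.011,-0.158,0.213,-1]
  ]
}}

```text
t: 16.55
ee_pos: [0.4685, -0.372, 0.1134]
tcp_rot: [0.73, 0.683, -0.0, -0.001]
force: [-0.4, -0.5, 0.1]
finger_gap: 0.0002
grasp_force: 0.2
```

Emit:
{"op": "drive_tool", "data": {
  "motion": [
    [0,0,0,0,0,0,-1],
    [0,0,0,0,0,0,-1],
    [0,0,0,0,0,-0.05,-1],
    [0,0,0,0,0,-0.15,-1],
    [0,0,0,0,0,-0.25,-1],
    [0,0,0,0,0,-0.3,-1],
    [0,0,0,0,0,-0.3,-1],
    [0,0,0,0,0,-0.3,-1]
  ]
}}

```text
t: 17.35
ee_pos: [0.469, -0.3721, 0.1741]
tcp_rot: [0.73, 0.683, -0.0, -0.0]
force: [0.5, 0.0, -0.6]
finger_gap: 0.0002
grasp_force: 0.0
```

```bash
python3 - <<'E'
from h import *
im,d=get_image("wrist");p=pts("wrist",d,d>0)
for cam in("wrist","scene"):
    I,D=(im,d) if cam=="wrist" else get_image(cam)
    for r in outline_of(cam,"lid_press")[:2]:
        q=pts(cam,D,r["mask"]);print(cam,r["conf"],r["bbox"],len(q),np.percentile(q,[3,50,97],axis=0).round(3).tolist())
q=p[(p[:,0]>.40)&(p[:,0]<.58)&(p[:,1]>-.42)&(p[:,1]<-.2)&(p[:,2]>.08)&(p[:,2]<.15)]
A=np.c_[q[:,0]-.57,q[:,1]+.315,np.ones(len(q))]
for i in range(5):
    k=np.linalg.lstsq(A,q[:,2],rcond=None)[0];e=abs(A@k-q[:,2]);A=A[e<max(.003,np.median(e)*2)];q=q[e<max(.003,np.median(e)*2)]
print("plane",k.round(4),len(q),"theta",np.arctan(-k[0]))
cv2.imwrite("pics/w4.png",im)
go(.445,-.31,.16,-4.3)
E
```

```text
wrist 0.76 [247.0, 2.7, 454.9, 249.6] 43401 [[0.434, -0.399, 0.078], [0.497, -0.302, 0.097], [0.568, -0.23, 0.121]]
scene 0.86 [359.2, 192.7, 442.4, 231.9] 1912 [[0.425, -0.41, 0.063], [0.492, -0.318, 0.101], [0.572, -0.224, 0.125]]
scene 0.15 [294.9, 214.5, 316.9, 231.6] 277 [[0.4, -0.073, 0.004], [0.423, -0.048, 0.016], [0.456, -0.02, 0.021]]
plane [-0.3595  0.0311  0.0728] 37638 theta 0.34515491521595537
turn [-0.001, -0.001, 0.005] shift [0.3002, -0.1385, 0.0657]
now 17.55 [ 0.4687 -0.3718  0.173 ] F [-0.2  0.5  0.8] gap 0.0004 q [-0.73  0.08  1.33 -0.    1.73 -0.66]
```

View pics/w4.png

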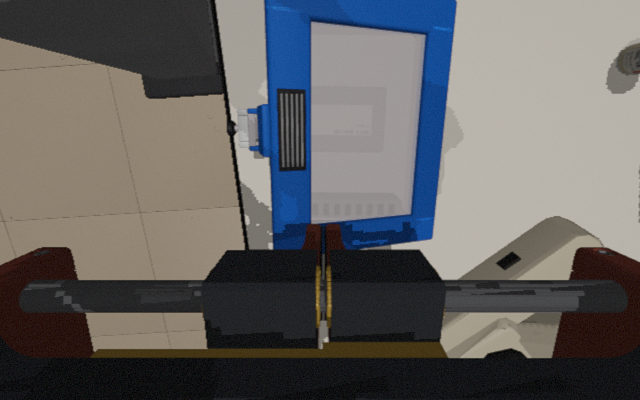

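```bash
python3 - <<'E'
from h import *
im,d=get_image("wrist");m=np.zeros((400,640),bool);m[94:166,281:302]=1
p=pts("wrist",d,m);print("pad",np.median(p,0).round(4),p.min(0).round(3),p.max(0).round(3))
m[:]=0;m[94:166,270:275]=1;print("frame",np.median(pts("wrist",d,m),0).round(4))
go(.448,-.312,.15,-94.3)
E
```

```text
pad [ 0.4507 -0.3089  0.1204] [ 0.442 -0.334  0.116] [ 0.459 -0.285  0.125]
frame [ 0.4379 -0.308   0.1223]
turn [-0.001, 0.0, 1.005] shift [0.2915, -0.123, 0.1165]
now 17.6 [ 0.4687 -0.3718  0.1732] F [-0.5 -0.4  0.5] gap 0.0004 q [-0.73  0.08  1.33 -0.    1.73 -0.66]
```

Emit:
{"op": "drive_tool", "data": {
  "motion": [
    [0,0,0.09,0.04,-0.02,0,-1],
    [0,0,0.18,0.1,-0.04,0,-1],
    [0,0,0.275,0.17,-0.07,0,-1],
    [0,0,0.37,0.23,-0.1,0,-1],
    [0,0,0.46,0.28,-0.12,0,-1],
    [0,0,0.55,0.295,-0.123,0,-1],
    [0,0,0.64,0.295,-0.123,0.05,-1],
    [0,0,0.73,0.295,-0.123,0.1,-1]
  ]
}}

```text
t: 18.4
ee_pos: [0.4484, -0.3114, 0.1541]
tcp_rot: [0.985, 0.175, 0.0, 0.0]
force: [0.1, 0.1, 0.0]
finger_gap: 0.0001
grasp_force: 0.0
```

```bash
python3 -c "
from h import *
go(.449,-.310,.124,-94.3)"
```

```text
turn [0.0, -0.0, 0.272] shift [0.0051, -0.0057, 0.1506]
now 18.4 [ 0.4484 -0.3114  0.1541] F [0.1 0.1 0. ] gap 0.0001 q [-0.67 -0.06  1.5  -0.    1.7   0.55]
```

Emit:
{"op": "drive_tool", "data": {
  "motion": [
    [0,0,0.09,0.005,-0.006,0.03,-1],
    [0,0,0.18,0.005,-0.006,0.07,-1],
    [0,0,0.272,0.005,-0.006,0.11,-1],
    [0,0,0.272,0.005,-0.006,0.13,-1],
    [0,0,0.272,0.005,-0.006,0.14,-1],
    [0,0,0.272,0.005,-0.006,0.15,-1],
    [0,0,0.272,0.005,-0.006,0.16,-1],
    [0,0,0.272,0.005,-0.006,0.17,-1]
  ]
}}

```text
t: 19.2
ee_pos: [0.449, -0.3102, 0.1206]
tcp_rot: [0.999, -0.034, 0.0, 0.0]
force: [-0.0, -0.6, 0.1]
finger_gap: 0.0002
grasp_force: 0.2
```

```bash
python3 -c "
from h import *
go(.443,-.310,.092,-94.3)"
```

```text
turn [0.0, -0.0, 0.004] shift [-0.0302, 0.001, 0.143]
now 19.2 [ 0.449  -0.3102  0.1206] F [-0.  -0.6  0.1] gap 0.0002 q [-0.67 -0.05  1.56 -0.    1.64  0.97]
```

Emit:
{"op": "drive_tool", "data": {
  "motion": [
    [0,0,0,-0.003,0,0.015,-1],
    [0,0,0,-0.006,0,0.03,-1],
    [0,0,0,-0.01,0,0.045,-1],
    [0,0,0,-0.014,0,0.06,-1],
    [0,0,0,-0.018,0,0.075,-1],
    [0,0,0,-0.022,0,0.09,-1],
    [0,0,0,-0.025,0,0.105,-1],
    [0,0,0,-0.028,0,0.115,-1]
  ]
}}

```text
t: 20.0
ee_pos: [0.4432, -0.3097, 0.0969]
tcp_rot: [0.999, -0.035, -0.0, -0.0]
force: [0.8, -0.5, 0.3]
finger_gap: 0.0006
grasp_force: 0.1
```

Emit:
{"op": "drive_tool", "data": {
  "motion": [
    [0,0,0,0,0,0.003,-1],
    [0,0,0,0,0,0.006,-1],
    [0,0,0,0,0,0.009,-1],
    [0,0,0,0,0,0.012,-1],
    [0,0,0,0,0,0.015,-1],
    [0,0,0,0,0,0.018,-1],
    [0,0,0,0,0,0.021,-1],
    [0,0,0,0,0,0.024,-1]
  ]
}}

```text
t: 20.8
ee_pos: [0.4433, -0.3097, 0.0925]
tcp_rot: [0.999, -0.035, -0.0, 0.0]
force: [0.5, -0.5, -1.0]
finger_gap: 0.0001
grasp_force: 0.1
```

```bash
python3 -c "
from h import *
go(.443,-.310,.085,-94.3)"
```

```text
turn [0.0, 0.0, 0.003] shift [-0.0014, 0.0014, 0.0374]
now 20.8 [ 0.4433 -0.3097  0.0925] F [ 0.5 -0.5 -1. ] gap 0.0001 q [-0.67 -0.05  1.61 -0.    1.59  0.97]
```

```bash
python3 - <<'E'
from h import *
im,d=get_image("wrist");p=pts("wrist",d,d>0)
q=p[(p[:,0]>.44)&(p[:,0]<.58)&(p[:,1]>-.42)&(p[:,1]<-.2)&(p[:,2]>.06)&(p[:,2]<.14)]
A=np.c_[q[:,0]-.57,q[:,1]+.315,np.ones(len(q))]
for i in range(5):
    k=np.linalg.lstsq(A,q[:,2],rcond=None)[0];e=abs(A@k-q[:,2]);g=e<max(.003,np.median(e)*2);A=A[g];q=q[g]
print("plane",k.round(4),len(q),"theta",np.arctan(-k[0]),"z at .433",k@[.433-.57,0,1])
E
```

```text
plane [-0.0931  0.009   0.076 ] 85514 theta 0.09284202240970663 z at .433 0.08877602099338244
```

Emit:
{"op": "drive_tool", "data": {
  "motion": [
    [0,0,0,0,0,0.002,-1],
    [0,0,0,0,0,0.004,-1],
    [0,0,0,0,0,0.006,-1],
    [0,0,0,0,0,0.008,-1],
    [0,0,0,0,0,0.01,-1],
    [0,0,0,0,0,0.012,-1],
    [0,0,0,0,0,0.014,-1],
    [0,0,0,0,0,0.016,-1]
  ]
}}

```text
t: 21.65
ee_pos: [0.4433, -0.3097, 0.0893]
tcp_rot: [0.999, -0.035, 0.0, 0.0]
force: [0.6, -0.4, -0.6]
finger_gap: 0.0008
grasp_force: 0.1
```

Emit:
{"op": "drive_tool", "data": {
  "motion": [
    [0,0,0,0,0,0.0015,-1],
    [0,0,0,0,0,0.003,-1],
    [0,0,0,0,0,0.0045,-1],
    [0,0,0,0,0,0.006,-1],
    [0,0,0,0,0,0.0075,-1],
    [0,0,0,0,0,0.009,-1],
    [0,0,0,0,0,0.0105,-1],
    [0,0,0,0,0,0.012,-1]
  ]
}}

```text
t: 22.45
ee_pos: [0.4433, -0.3097, 0.0869]
tcp_rot: [0.999, -0.035, -0.0, -0.0]
force: [-0.1, 0.5, 0.3]
finger_gap: 0.0005
grasp_force: 0.1
```

Emit:
{"op": "drive_tool", "data": {
  "motion": [
    [0,0,0,0,0,0.001,-1],
    [0,0,0,0,0,0.002,-1],
    [0,0,0,0,0,0.003,-1],
    [0,0,0,0,0,0.004,-1],
    [0,0,0,0,0,0.005,-1],
    [0,0,0,0,0,0.006,-1],
    [0,0,0,0,0,0.007,-1],
    [0,0,0,0,0,0.008,-1]
  ]
}}

```text
t: 23.25
ee_pos: [0.4433, -0.3097, 0.0854]
tcp_rot: [0.999, -0.035, 0.0, 0.0]
force: [-1.0, 1.0, 1.7]
finger_gap: 0.001
grasp_force: 0.6
```

```bash
cat >> h.py <<'E'
def lid():
    im,d=get_image("wrist");p=pts("wrist",d,d>0)
    q=p[(p[:,0]>.44)&(p[:,0]<.58)&(p[:,1]>-.42)&(p[:,1]<-.2)&(p[:,2]>.06)&(p[:,2]<.14)]
    A=np.c_[q[:,0]-.57,q[:,1]+.315,np.ones(len(q))]
    for i in range(6):
        k=np.linalg.lstsq(A,q[:,2],rcond=None)[0];e=abs(A@k-q[:,2]);g=e<max(.002,np.median(e)*2);A=A[g];q=q[g]
    s=get_state();print("theta",np.arctan(-k[0]).round(4),"z at .433",k@[.433-.57,0,1],s["ee_pos"],np.round(s["force"],1),s["t"])
E
python3 -c "
from h import *
lid()"
```

```text
theta 0.0408 z at .433 0.08183155485068037 [ 0.44329379 -0.30974271  0.0854479 ] [-0.6 -0.1  1.3] 23.3
```

Emit:
{"op": "drive_tool", "data": {
  "motion": [
    [0,0,0,0,0,0.0008,-1],
    [0,0,0,0,0,0.0016,-1],
    [0,0,0,0,0,0.0024,-1],
    [0,0,0,0,0,0.0032,-1],
    [0,0,0,0,0,0.004,-1],
    [0,0,0,0,0,0.0048,-1],
    [0,0,0,0,0,0.0056,-1],
    [0,0,0,0,0,0.006,-1]
  ]
}}

```text
t: 24.1
ee_pos: [0.4432, -0.3097, 0.0842]
tcp_rot: [0.999, -0.035, -0.0, 0.0]
force: [-2.1, 0.8, 3.6]
finger_gap: 0.0004
grasp_force: 1.8
```

```bash
python3 -c "
from h import *
lid()"
```

```text
theta 0.0321 z at .433 0.08060085844063791 [ 0.44319478 -0.30971507  0.08410033] [-2.3  0.4  3. ] 24.15
```

Emit:
{"op": "drive_tool", "data": {
  "motion": [
    [0,0,0,0,0,0.0008,-1],
    [0,0,0,0,0,0.0016,-1],
    [0,0,0,0,0,0.0024,-1],
    [0,0,0,0,0,0.0032,-1],
    [0,0,0,0,0,0.004,-1],
    [0,0,0,0,0,0.0048,-1],
    [0,0,0,0,0,0.0056,-1],
    [0,0,0,0,0,0.006,-1]
  ]
}}

```text
t: 24.95
ee_pos: [0.4432, -0.3097, 0.0838]
tcp_rot: [0.999, -0.035, 0.0, 0.0]
force: [-4.1, 2.7, 7.4]
finger_gap: 0.0005
grasp_force: 4.0
```

```bash
python3 -c "
from h import *
lid()"
```

```text
theta 0.03 z at .433 0.08035645721253765 [ 0.44319589 -0.30977385  0.08379332] [-4.3  1.2  7.6] 25.0
```

Emit:
{"op": "drive_tool", "data": {
  "motion": [
    [0,0,0,-0.001,0,0.0008,-1],
    [0,0,0,-0.002,0,0.0016,-1],
    [0,0,0,-0.003,0,0.0024,-1],
    [0,0,0,-0.003,0,0.0032,-1],
    [0,0,0,-0.003,0,0.004,-1],
    [0,0,0,-0.003,0,0.0044,-1],
    [0,0,0,-0.003,0,0.0048,-1],
    [0,0,0,-0.003,0,0.005,-1]
  ]
}}

```text
t: 25.8
ee_pos: [0.4432, -0.3098, 0.0837]
tcp_rot: [0.999, -0.035, 0.001, 0.0]
force: [-3.9, 2.3, 11.0]
finger_gap: 0.0006
grasp_force: 5.4
```

```bash
python3 -c "
from h import *
lid()"
```

```text
theta 0.0297 z at .433 0.08031534678293831 [ 0.44316383 -0.30978812  0.08373317] [-3.8  2.1 11. ] 25.85
```

Emit:
{"op": "drive_tool", "data": {
  "motion": [
    [0,0,0,0,0,0.0005,-1],
    [0,0,0,0,0,0.001,-1],
    [0,0,0,0,0,0.0015,-1],
    [0,0,0,0,0,0.002,-1],
    [0,0,0,0,0,0.0025,-1],
    [0,0,0,0,0,0.003,-1],
    [0,0,0,0,0,0.0035,-1],
    [0,0,0,0,0,0.004,-1]
  ]
}}

```text
t: 26.65
ee_pos: [0.4431, -0.3098, 0.0833]
tcp_rot: [0.999, -0.035, 0.001, 0.0]
force: [-4.4, 2.9, 13.1]
finger_gap: 0.0005
grasp_force: 6.3
```

```bash
python3 -c "
from h import *
lid()"
```

```text
theta 0.0272 z at .433 0.07994309506566702 [ 0.44313091 -0.30976095  0.08330766] [-4.5  3.3 12.6] 26.7
```

Emit:
{"op": "drive_tool", "data": {
  "motion": [
    [0,0,0,-0.001,0,0.0006,-1],
    [0,0,0,-0.001,0,0.0012,-1],
    [0,0,0,-0.001,0,0.0018,-1],
    [0,0,0,-0.001,0,0.0024,-1],
    [0,0,0,-0.001,0,0.003,-1],
    [0,0,0,-0.001,0,0.0036,-1],
    [0,0,0,-0.001,0,0.0042,-1],
    [0,0,0,-0.001,0,0.005,-1]
  ]
}}

```text
t: 27.5
ee_pos: [0.443, -0.3098, 0.0826]
tcp_rot: [0.999, -0.035, 0.001, 0.001]
force: [-5.0, 4.2, 14.0]
finger_gap: 0.0004
grasp_force: 6.8
```

```bash
python3 -c "
from h import *
lid()"
```

```text
theta 0.0218 z at .433 0.0791818741845511 [ 0.44303311 -0.30977044  0.0825379 ] [-4.8  3.6 13.6] 27.55
```

Emit:
{"op": "drive_tool", "data": {
  "motion": [
    [0,0,0,-0.001,0,0.0006,-1],
    [0,0,0,-0.001,0,0.0012,-1],
    [0,0,0,-0.001,0,0.0018,-1],
    [0,0,0,-0.001,0,0.0024,-1],
    [0,0,0,-0.001,0,0.003,-1],
    [0,0,0,-0.001,0,0.0036,-1],
    [0,0,0,-0.001,0,0.0042,-1],
    [0,0,0,-0.001,0,0.005,-1]
  ]
}}

```text
t: 28.35
ee_pos: [0.4429, -0.3098, 0.0819]
tcp_rot: [0.999, -0.035, 0.001, 0.001]
force: [-5.1, 3.3, 14.7]
finger_gap: 0.0005
grasp_force: 7.3
```

```bash
python3 -c "
from h import *
lid()"
```

```text
theta 0.0161 z at .433 0.07840204583819485 [ 0.44293869 -0.30975055  0.08178123] [-4.6  3.8 14.6] 28.4
```

Emit:
{"op": "drive_tool", "data": {
  "motion": [
    [0,0,0,-0.001,0,0.0006,-1],
    [0,0,0,-0.001,0,0.0012,-1],
    [0,0,0,-0.001,0,0.0018,-1],
    [0,0,0,-0.001,0,0.0024,-1],
    [0,0,0,-0.001,0,0.003,-1],
    [0,0,0,-0.001,0,0.0036,-1],
    [0,0,0,-0.001,0,0.0042,-1],
    [0,0,0,-0.001,0,0.005,-1]
  ]
}}

```text
t: 29.2
ee_pos: [0.4429, -0.3098, 0.0811]
tcp_rot: [0.999, -0.035, 0.001, 0.001]
force: [-5.3, 4.8, 15.7]
finger_gap: 0.0005
grasp_force: 7.8
```

```bash
python3 -c "
from h import *
lid()"
```

```text
theta 0.0106 z at .433 0.07763162423071263 [ 0.44285521 -0.30975466  0.08108572] [-6.4  3.4 15.7] 29.25
```

Emit:
{"op": "drive_tool", "data": {
  "motion": [
    [0,0,0,-0.001,0,0.0006,-1],
    [0,0,0,-0.001,0,0.0012,-1],
    [0,0,0,-0.001,0,0.0018,-1],
    [0,0,0,-0.001,0,0.0024,-1],
    [0,0,0,-0.001,0,0.003,-1],
    [0,0,0,-0.001,0,0.0036,-1],
    [0,0,0,-0.001,0,0.0042,-1],
    [0,0,0,-0.001,0,0.005,-1]
  ]
}}

```text
t: 30.05
ee_pos: [0.4427, -0.3097, 0.0797]
tcp_rot: [0.999, -0.035, 0.001, 0.001]
force: [-3.9, 3.2, 13.8]
finger_gap: 0.0007
grasp_force: 6.8
```

```bash
python3 -c "
from h import *
lid()"
```

```text
theta 0.0001 z at .433 0.07614952445059693 [ 0.44267821 -0.30970774  0.07967372] [-4.5  3.9 13.4] 30.1
```

Force dropped while the lid moved further, so the latch has probably caught. I'll ease off and check that it holds.

Emit:
{"op": "drive_tool", "data": {
  "motion": [
    [0,0,0,0,0,-0.004,-1],
    [0,0,0,0,0,-0.008,-1],
    [0,0,0,0,0,-0.012,-1],
    [0,0,0,0,0,-0.016,-1],
    [0,0,0,0,0,-0.02,-1],
    [0,0,0,0,0,-0.025,-1],
    [0,0,0,0,0,-0.03,-1],
    [0,0,0,0,0,-0.035,-1]
  ]
}}

```text
t: 30.9
ee_pos: [0.4425, -0.3096, 0.0841]
tcp_rot: [0.999, -0.035, 0.001, 0.0]
force: [0.5, 0.5, 0.1]
finger_gap: 0.0011
grasp_force: 0.2
```

```bash
python3 -c "
from h import *
lid();lid()"
```

```text
theta 0.0318 z at .433 0.0803268725449278 [ 0.44223658 -0.30962335  0.08397657] [ 2.1 -0.1  1.9] 30.95
theta 0.0315 z at .433 0.08046541890052777 [ 0.4422546  -0.30965251  0.08398545] [1.7 0.6 2.6] 31.0
```

Emit:
{"op": "drive_tool", "data": {
  "motion": [
    [0,0,0,0,0,0.004,-1],
    [0,0,0,0,0,0.008,-1],
    [0,0,0,0,0,0.012,-1],
    [0,0,0,0,0,0.016,-1],
    [0,0,0,0,0,0.02,-1],
    [0,0,0,0,0,0.024,-1],
    [0,0,0,0,0,0.028,-1],
    [0,0,0,0,0,0.032,-1]
  ]
}}

```text
t: 31.8
ee_pos: [0.442, -0.3097, 0.0804]
tcp_rot: [0.999, -0.035, 0.001, 0.0]
force: [-4.1, 4.8, 14.0]
finger_gap: 0.0001
grasp_force: 7.5
```

Emit:
{"op": "drive_tool", "data": {
  "motion": [
    [0,0,0,0,0,0.0006,-1],
    [0,0,0,0,0,0.0012,-1],
    [0,0,0,0,0,0.0018,-1],
    [0,0,0,0,0,0.0024,-1],
    [0,0,0,0,0,0.003,-1],
    [0,0,0,0,0,0.0036,-1],
    [0,0,0,0,0,0.0042,-1],
    [0,0,0,0,0,0.005,-1]
  ]
}}

```text
t: 32.6
ee_pos: [0.4418, -0.3096, 0.0789]
tcp_rot: [0.999, -0.035, 0.0, 0.0]
force: [-3.8, 4.2, 12.6]
finger_gap: 0.0005
grasp_force: 6.7
```

```bash
python3 -c "
from h import *
lid()"
```

```text
theta -0.005 z at .433 0.07539552070010781 [ 0.44184106 -0.30965053  0.07883899] [-4.4  3.3 13.3] 32.65
```

Emit:
{"op": "drive_tool", "data": {
  "motion": [
    [0,0,0,0,0,0.0006,-1],
    [0,0,0,0,0,0.0012,-1],
    [0,0,0,0,0,0.0018,-1],
    [0,0,0,0,0,0.0024,-1],
    [0,0,0,0,0,0.003,-1],
    [0,0,0,0,0,0.0036,-1],
    [0,0,0,0,0,0.0042,-1],
    [0,0,0,0,0,0.005,-1]
  ]
}}

```text
t: 33.45
ee_pos: [0.4418, -0.3096, 0.078]
tcp_rot: [0.999, -0.035, 0.0, 0.0]
force: [-4.2, 4.1, 14.0]
finger_gap: 0.0005
grasp_force: 7.1
```

```bash
python3 -c "
from h import *
lid()"
```

```text
theta -0.0117 z at .433 0.07449634921092585 [ 0.44177231 -0.30965319  0.07800949] [-5.1  4.6 13.8] 33.5
```

Emit:
{"op": "drive_tool", "data": {
  "motion": [
    [0,0,0,0,0,0.0006,-1],
    [0,0,0,0,0,0.0012,-1],
    [0,0,0,0,0,0.0018,-1],
    [0,0,0,0,0,0.0024,-1],
    [0,0,0,0,0,0.003,-1],
    [0,0,0,0,0,0.0036,-1],
    [0,0,0,0,0,0.0042,-1],
    [0,0,0,0,0,0.005,-1]
  ]
}}

```text
t: 34.3
ee_pos: [0.4417, -0.3097, 0.0771]
tcp_rot: [0.999, -0.035, 0.0, 0.0]
force: [-5.1, 3.8, 14.3]
finger_gap: 0.0006
grasp_force: 7.4
```

```bash
python3 -c "
from h import *
lid()"
```

```text
theta -0.0185 z at .433 0.0735446498803191 [ 0.44167426 -0.30963518  0.07708805] [-5.2  3.8 14. ] 34.35
```

Emit:
{"op": "drive_tool", "data": {
  "motion": [
    [0,0,0,0,0,0.0006,-1],
    [0,0,0,0,0,0.0012,-1],
    [0,0,0,0,0,0.0018,-1],
    [0,0,0,0,0,0.0024,-1],
    [0,0,0,0,0,0.003,-1],
    [0,0,0,0,0,0.0036,-1],
    [0,0,0,0,0,0.0042,-1],
    [0,0,0,0,0,0.005,-1]
  ]
}}

```text
t: 35.15
ee_pos: [0.4417, -0.3097, 0.0764]
tcp_rot: [0.999, -0.035, 0.0, 0.0]
force: [-5.9, 5.3, 15.1]
finger_gap: 0.0005
grasp_force: 8.1
```

Emit:
{"op": "drive_tool", "data": {
  "motion": [
    [0,0,0,0,0,0.0006,-1],
    [0,0,0,0,0,0.0012,-1],
    [0,0,0,0,0,0.0018,-1],
    [0,0,0,0,0,0.0024,-1],
    [0,0,0,0,0,0.003,-1],
    [0,0,0,0,0,0.0036,-1],
    [0,0,0,0,0,0.0042,-1],
    [0,0,0,0,0,0.005,-1]
  ]
}}

```text
t: 35.95
ee_pos: [0.4416, -0.3097, 0.0756]
tcp_rot: [0.999, -0.035, 0.0, 0.0]
force: [-6.9, 5.2, 16.5]
finger_gap: 0.0006
grasp_force: 8.7
```

Emit:
{"op": "drive_tool", "data": {
  "motion": [
    [0,0,0,0,0,0.0005,-1],
    [0,0,0,0,0,0.001,-1],
    [0,0,0,0,0,0.0015,-1],
    [0,0,0,0,0,0.002,-1],
    [0,0,0,0,0,0.0025,-1],
    [0,0,0,0,0,0.003,-1],
    [0,0,0,0,0,0.0035,-1],
    [0,0,0,0,0,0.004,-1]
  ]
}}

```text
t: 36.75
ee_pos: [0.4416, -0.3097, 0.075]
tcp_rot: [0.999, -0.035, 0.0, 0.0]
force: [-7.4, 5.6, 17.7]
finger_gap: 0.0001
grasp_force: 9.1
```

```bash
python3 -c "
from h import *
lid()"
```

```text
theta -0.0352 z at .433 0.07128199033331699 [ 0.44162151 -0.30972689  0.07499007] [-6.5  4.7 19. ] 36.8
```

Emit:
{"op": "drive_tool", "data": {
  "motion": [
    [0,0,0,-0.001,0.001,0.0004,-1],
    [0,0,0,-0.002,0.002,0.0008,-1],
    [0,0,0,-0.003,0.002,0.0012,-1],
    [0,0,0,-0.004,0.002,0.0016,-1],
    [0,0,0,-0.004,0.002,0.002,-1],
    [0,0,0,-0.004,0.002,0.0024,-1],
    [0,0,0,-0.004,0.002,0.0028,-1],
    [0,0,0,-0.004,0.002,0.003,-1]
  ]
}}

```text
t: 37.6
ee_pos: [0.4416, -0.3097, 0.0747]
tcp_rot: [0.999, -0.035, 0.001, 0.0]
force: [-3.9, 6.5, 18.6]
finger_gap: 0.0001
grasp_force: 9.1
```

```bash
python3 -c "
from h import *
lid()"
```

```text
theta -0.0378 z at .433 0.07093173354442746 [ 0.44157006 -0.30975452  0.07466346] [-5.   6.  16.9] 37.65
```

Emit:
{"op": "drive_tool", "data": {
  "motion": [
    [0,0,0,-0.001,-0.002,0.0004,-1],
    [0,0,0,-0.002,-0.004,0.0008,-1],
    [0,0,0,-0.002,-0.005,0.0012,-1],
    [0,0,0,-0.002,-0.006,0.0016,-1],
    [0,0,0,-0.002,-0.006,0.002,-1],
    [0,0,0,-0.002,-0.006,0.0024,-1],
    [0,0,0,-0.002,-0.006,0.0028,-1],
    [0,0,0,-0.002,-0.006,0.003,-1]
  ]
}}

```text
t: 38.45
ee_pos: [0.4416, -0.3097, 0.0746]
tcp_rot: [0.999, -0.035, 0.002, 0.002]
force: [-3.7, 2.6, 17.8]
finger_gap: 0.0006
grasp_force: 9.1
```

```bash
python3 -c "
from h import *
lid()"
```

```text
theta -0.0386 z at .433 0.07081614469898884 [ 0.4415477  -0.30966206  0.07454257] [-4.7  2.9 17.5] 38.5
```

Emit:
{"op": "drive_tool", "data": {
  "motion": [
    [0,0,0,0,0,0.0004,-1],
    [0,0,0,0,0,0.0008,-1],
    [0,0,0,0,0,0.0012,-1],
    [0,0,0,0,0,0.0016,-1],
    [0,0,0,0,0,0.002,-1],
    [0,0,0,0,0,0.0024,-1],
    [0,0,0,0,0,0.0028,-1],
    [0,0,0,0,0,0.003,-1]
  ]
}}

```text
t: 39.3
ee_pos: [0.4415, -0.3097, 0.0744]
tcp_rot: [0.999, -0.035, 0.002, 0.002]
force: [-4.0, 3.6, 20.2]
finger_gap: 0.0006
grasp_force: 10.2
```

```bash
python3 -c "
from h import *
lid()"
```

```text
theta -0.0397 z at .433 0.07068725815325469 [ 0.4415549  -0.3096605   0.07439691] [-5.4  4.  20.4] 39.35
```

Stiffness has jumped (the hard stop, so it should be caught). Easing off to check.

Emit:
{"op": "drive_tool", "data": {
  "motion": [
    [0,0,0,0,0,-0.004,-1],
    [0,0,0,0,0,-0.008,-1],
    [0,0,0,0,0,-0.012,-1],
    [0,0,0,0,0,-0.016,-1],
    [0,0,0,0,0,-0.022,-1],
    [0,0,0,0,0,-0.03,-1],
    [0,0,0,0,0,-0.04,-1],
    [0,0,0,0,0,-0.06,-1]
  ]
}}

```text
t: 40.15
ee_pos: [0.4401, -0.3082, 0.081]
tcp_rot: [0.999, -0.035, -0.001, -0.001]
force: [-0.6, -0.1, 0.0]
finger_gap: 0.0006
grasp_force: 0.0
```

```bash
python3 -c "
from h import *
lid();lid()"
```

```text
theta -0.0327 z at .433 0.07298758072846924 [ 0.44054404 -0.30859145  0.08220989] [-0.   0.   1.5] 40.2
theta -0.0334 z at .433 0.07172380315567894 [ 0.44076288 -0.30869698  0.08229715] [ 0.3  0.1 -0.2] 40.25
```

Lid stays down at −0.033 with the tool 8 mm clear, so it is caught. I'll withdraw and take a final look.

Emit:
{"op": "drive_tool", "data": {
  "motion": [
    [0,0,0,0,0,-0.08,-1],
    [0,0,0,0,0,-0.2,-1],
    [0,0,0,0,0,-0.35,-1],
    [0,0,0,-0.05,0,-0.5,-1],
    [0,0,0,-0.1,0,-0.65,-1],
    [0,0,0,-0.15,0,-0.75,-1],
    [0,0,0,-0.18,0,-0.8,-1],
    [0,0,0,-0.18,0,-0.8,-1]
  ]
}}

```text
t: 41.05
ee_pos: [0.4048, -0.3066, 0.2445]
tcp_rot: [0.999, -0.035, 0.001, 0.001]
force: [-0.8, 0.3, 0.4]
finger_gap: 0.0007
grasp_force: 0.0
```

```bash
python3 - <<'E'
from h import *
lid();lid()
im,d=get_image("wrist")
i2,d2=get_image("scene")
cv2.imwrite("pics/end.png",np.hstack([cv2.resize(im,(480,300)),cv2.resize(i2[140:280,270:420],(320,300))]))
E
```

```text
theta -0.0332 z at .433 0.06962546499083086 [ 0.40491434 -0.306348    0.24269114] [-0.1  0.1 -1.5] 41.1
theta -0.0343 z at .433 0.07015613709036164 [ 0.40485022 -0.3061348   0.24141201] [ 0.  -0.3  0.3] 41.15
```

View pics/end.png

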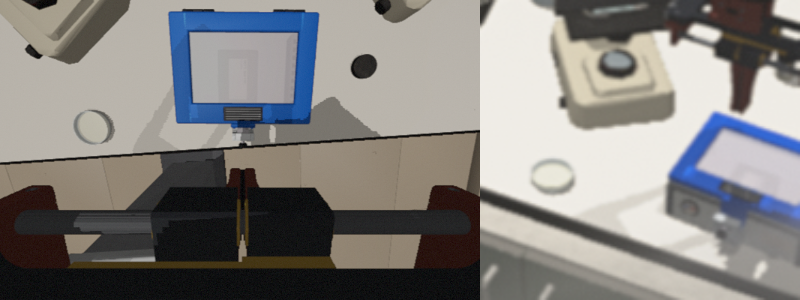

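The lid (pixels 170–318, 10–122) is shut over the box and latched. The petri dish (93, 127) and dust cap (364, 66) are still in place.

```bash
python3 -c "
from workcell import *
print(finish_job())"
```

```text
the job is handed in; nothing more can be done
None
```

The slide box is flat inside the dry box and the lid is latched shut: it stayed down after I let go. The highest pad force I read was about 20 N, below the 24 N crack limit. I handed the job in at about 41 s.

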